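# Weed out the chipped lid and offer a sound one up over the tea caddy

### The arm

A 6-joint arm with a two-finger parallel gripper is mounted at the origin on the work surface. World frame = base frame: x ahead of the robot, y to its left, z up, the work surface at z = 0. Lengths are in m, angles in rad, forces in N, time in s.
With the tool pointing down it reaches from about 0.3 to 1 m from the base axis. Payload 5.1 kg.
Tool frame: the origin (TCP) lies between the finger pads; the fingertips stand 8 mm ahead of it and the grasp point (between the pads) lies 11 mm behind it (tip_extent is the z of the fingertips in the tool frame, in m); z points along the fingers, y is the direction in which the jaws open and shut (so a half turn about z gives the same grasp; the last joint's range is limited). The gripper opens to 95 mm and grips with 3 to 60 N. Pads are 20 mm wide; open, the fingers measure 119 mm over their backs; the gripper's body (75 mm by 180 mm) begins 59 mm behind the grasp point.
Start: joints at [1.12, 0.124, 1.65, -0, 1.367, -0.083], TCP at [0.234, 0.607, 0.2] pointing down, gripper open.
Joint ranges: [-2.61, 2.61], [-1.02, 2.33], [0.03, 2.71], [-1.35, 4.49], [0.32, 2.68], [-2.91, 2.91]. Speed limits (rad/s): [2.57, 2.57, 3.14, 3.14, 3.14, 3.14].

### API

Orientations are given as a rotation vector (axis times angle).
In Python, from plant import * gives the robot as it stands.
- The arm moves only by the shell command python3 -m crank 'ROWS' [OPENING]. ROWS is JSON, a list of rows, each an object with "xyz": the shift along the world's x, y, z normalised to -1 to 1, where 1 is 30 cm, a list of three; "rotation": the turn, a rotation vector about the world's x, y, z normalised to -1 to 1, where 1 is pi rad, a list of three. A call has 1 to 5 rows; each row shifts and turns the commanded pose from where the row before left it; what a row does not reach is not made up. A row lasts 1/10 s, in which the tool goes at most 50 mm and 8.59 degrees, less where a joint would pass 70% of its speed; a pose out of reach is approached as far as the arm can. A call with a number of a shift or a turn outside -1 to 1 is refused whole. A call with a gripper value outside its range is refused whole. OPENING is the closure in counts, from 0 (fully open) to 255 (shut), set as the call begins (- or left out, the last holds). The fingers move at their own pace and stop on an object; the grip force is fixed at half the most. Time passes only in rows, so rows that do not move let the fingers close. It gives the time, the measured TCP pose, the force and the opening at its end, in the units of the state.
- get_state(): the state, without advancing time (a new reading comes with each control period).
- snapshot(name): name is "side" or "top"; returns a dict with "img" (384x512x3 uint8, blue, green, red), "K" (3x3 intrinsics, pixels), "world_from_camera" (4x4, takes a point from camera to world coordinates). Camera axes: x right, y down, z forward; pixel columns grow to the right and rows downward; lengths in m; the calibration is good to about 2 mm. A picture is of the moment at which its call begins. There is no depth.
- finish_job(): hands the job in, once; it reports no verdict.
The state is a dict: "time_s": time; "joints": joint angles; "qvel": joint speeds; "joint_torque": joint torques, N m; "tool_pos": TCP position; "tool_rot": TCP orientation; "wrist_force": force on the tool from outside, world axes, zero at the start; "ft_torque": the same for the moment, N m; "grip_width": finger opening in m.
Only numpy, scipy, OpenCV 4.12 (cv2) and the standard library are available. Lean on these libraries where they do the work, as an engineer would, in place of code of your own. Each camera call takes 0.05 s, during which the arm holds its last target.

### The job

One of the three wooden lids has a corner broken off: put that one into the navy bowl and let go of it. Then pick up either of the two whole lids by its handle, carry it over the row of cereal container and steel box standing in between, and finish while still holding it: level, still and about 15 mm above the mouth of the open steel tea caddy, centred and square with it, so that I can check the fit all round before it goes on. The lid must not touch the caddy; leave the caddy, the other whole lid, the cereal container, the steel box and its door, and the scoop as they are.

Things in the scene. Friction and masses are not known exactly. Their poses are not given: they have to be found in the camera images.
- lid_a: Loose beech lid, whole. Plate 84 mm (its x) by 60 mm (its y), 8 mm thick; on its centre an upright bar handle 34 mm along x, 15 mm across y, rising 34 mm above the plate (42 mm above the underside). 70 to 120 g. Origin: centre of the underside, below the handle; z up. Flat on the bar, left (+y) of the row; the three lids trade places.
- lid_b: Loose beech lid, whole, same as the other. Plate 84 mm (its x) by 60 mm (its y), 8 mm thick; on its centre an upright bar handle 34 mm along x, 15 mm across y, rising 34 mm above the plate (42 mm above the underside). 70 to 120 g. Origin: centre of the underside, below the handle; z up. Flat on the bar, left (+y) of the row; the three lids trade places.
- lid_chipped: Loose beech lid, its +x -y corner broken off (26 mm in x, 34 mm in y). Plate 84 mm (its x) by 60 mm (its y), 8 mm thick; on its centre an upright bar handle 34 mm along x, 15 mm across y, rising 34 mm above the plate (42 mm above the underside). 70 to 120 g. Origin: centre of the underside, below the handle; z up. Flat on the bar, left (+y) of the row; the three lids trade places.
- caddy: Open-topped rectangular steel tea caddy, 84 mm (its x) by 60 mm (its y) outside, 80 mm high, walls 4 mm; about 600 g, loose. Origin: centre of its underside, z up. It stands on the right (-y) of the row. A lid is square with it when their long sides are parallel (either way round).
- caddy_mouth (a point): Centre of the caddy's mouth, level with the rim, 80 mm above the bar; axes as the caddy's.
- bowl: Loose round navy ceramic bowl, rim radius 85 mm, 60 mm high, wall 5 mm, about 600 g. Origin: centre of its underside. It stands on the right (-y) of the row; it and the caddy trade places from start to start.
- bowl_in (a point): Centre of the bowl's inner floor.
- cereal: Closed clear acrylic cereal container with grey lid, 150 mm (x) by 70 mm (y), 140 mm high, about 500 g, loose. Origin: centre of its underside. It and the steel box stand in a row along x between the lids and the caddy, and trade places. To be carried over and left alone.
- steel_box: Fixed stainless steel storage box, 150 mm (x) by 70 mm (y), 140 mm high, with a closed swing door with a small handle (15 mm out) on its -y face. Origin: centre of its underside. To be carried over and left alone.
- steel_door (a joint): Swing door of the steel box: 0 closed (as it starts), grows to 1.9 rad as it opens. To be left closed.
- scoop: Loose aluminium scoop, about 165 mm long, 50 mm wide, 30 mm high. Origin: on its underside where the handle (-x) meets the pan (+x). A bystander to be left where it lies, far side of the lids.

How it is judged:
By the outcome, as a careful person would: the job done as asked, in the order asked, and still so for the second after the job is handed in, while the arm keeps its last pose, push and grip.
It also fails if it takes over 61 s, if anything falls off the work surface, if the arm or the gripper's body presses on something with over 40 N, if the wrist force passes 120 N, or if a joint passes its speed limit or range.

## Working session

There is one attempt and no reset: what is moved stays moved. The work goes in short steps, Python scripts to look and compute and a shell command to move; the robot and the scene stay as the last step left them, time stands still between calls to the robot, and variables do not carry over. Pictures are saved under pics/ and viewed, and the job is handed in when it is done.

```bash
ls; mkdir -p pics; python3 - <<'E'
from plant import *
import cv2,numpy as np
s=get_state();print(s)
for n in("top","side"):
    d=snapshot(n);cv2.imwrite(f"pics/{n}0.png",d["img"]);print(n,d["K"],d["world_from_camera"])
    np.savez(f"{n}0.npz",**d)
E
```

```text
pics
{'time_s': 0.0, 'joints': array([ 1.12040860e+00,  1.24450198e-01,  1.65163943e+00, -2.29390419e-05,
        1.36750663e+00, -8.25949625e-02]), 'qvel': array([ 0.00166681, -0.00079249, -0.00043316,  0.00116425, -0.00118981,
       -0.00013799]), 'joint_torque': array([ 3.99902565e-04, -4.17621839e+01, -3.59927917e+01,  7.75291608e-02,
        4.94349562e-02, -1.83258758e-04]), 'tool_pos': array([0.2334535 , 0.60592093, 0.19864305]), 'tool_rot': array([-5.74376786e-01, -3.08812363e+00,  3.04496828e-03]), 'wrist_force': array([ 0.90465177,  0.20613326, -0.57782643]), 'ft_torque': array([ 0.00823759, -0.02125772, -0.02464787]), 'grip_width': 0.09496795662784797}
top [[375.1660962    0.         250.46689241]
 [  0.         375.1660962  186.9713951 ]
 [  0.           0.           1.        ]] [[ 0.01764219 -0.99061718  0.13552253  0.47560916]
 [-0.99977284 -0.01585686  0.01424195  0.03119614]
 [-0.01195936 -0.135743   -0.9906719   0.97633841]
 [ 0.          0.          0.          1.        ]]
side [[369.21214742   0.         250.20843465]
 [  0.         369.21214742 198.86571798]
 [  0.           0.           1.        ]] [[ 0.67946122 -0.41250172  0.60677408  0.08424491]
 [-0.73370245 -0.38608596  0.55912283 -0.42757411]
 [ 0.00362783 -0.82509391 -0.56498396  0.5692157 ]
 [ 0.          0.          0.          1.        ]]
```

View pics/top0.png

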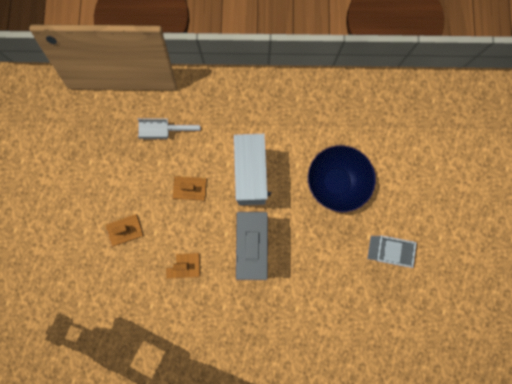

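View pics/side0.png

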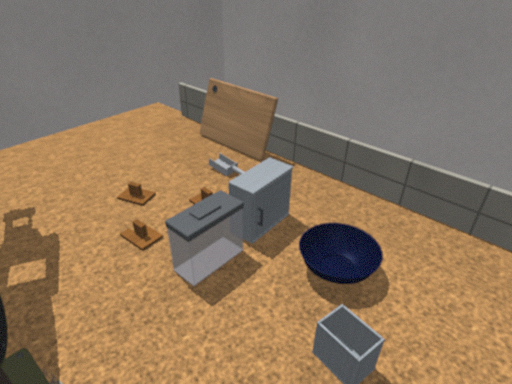

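The top view shows three lids at (190,188), (124,230) and (184,266). The last one seems to lack its lower-left corner. The bowl is at (342,179), the caddy at (393,251), the steel box at (251,168) and the cereal container at (252,245). Next I'll zoom in and mask.

```bash
python3 - <<'E'
import cv2,numpy as np
a=np.load("top0.npz")["img"]
c=cv2.resize(a[165:290,95:220],None,fx=4.6,fy=4.6,interpolation=cv2.INTER_CUBIC)
d=cv2.resize(a[225:280,360:425],None,fx=6,fy=6,interpolation=cv2.INTER_CUBIC)
cv2.imwrite("pics/z1.png",c);cv2.imwrite("pics/z2.png",d)
h=cv2.cvtColor(a,cv2.COLOR_BGR2HSV)
for p in[(180,186),(205,183),(135,236),(115,240),(190,272),(160,200),(150,250),(220,220),(183,189),(410,240),(393,250),(378,250),(420,270)]: print(p,h[p[1],p[0]])
E
```

```text
(180, 186) [ 15 181 156]
(205, 183) [ 15 171 142]
(135, 236) [ 15 181 168]
(115, 240) [ 16 181 169]
(190, 272) [ 15 182 171]
(160, 200) [ 17 144 191]
(150, 250) [ 16 143 204]
(220, 220) [ 17 144 197]
(183, 189) [ 15 179 114]
(410, 240) [ 16 100 178]
(393, 250) [ 96  20 175]
(378, 250) [ 97  17 135]
(420, 270) [ 17 145 188]
```

View pics/z1.png

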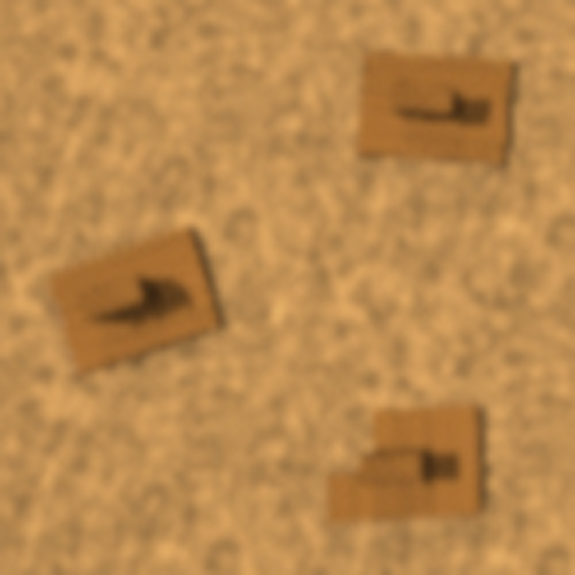

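View pics/z2.png

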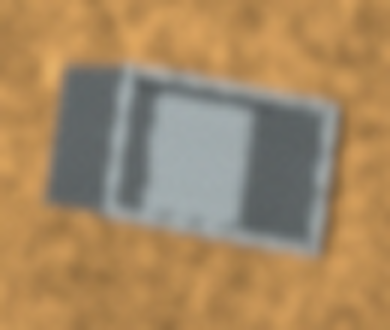

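```bash
cat > h.py <<'E'
import numpy as np,cv2
def ray(d,uv,z):
    K=d["K"];T=d["world_from_camera"]
    uv=np.atleast_2d(np.float64(uv));r=np.c_[uv,np.ones(len(uv))]@np.linalg.inv(K).T@T[:3,:3].T
    o=T[:3,3];return (o+r*((z-o[2])/r[:,2])[:,None])[:,:2]
def proj(d,P):
    T=np.linalg.inv(d["world_from_camera"]);p=np.atleast_2d(P)@T[:3,:3].T+T[:3,3];p=p@d["K"].T;return p[:,:2]/p[:,2:]
def up(img,f=4): return cv2.resize(img,None,fx=f,fy=f,interpolation=cv2.INTER_CUBIC)
def unup(c,f=4): return (c+0.5)/f-0.5
def rect(w):
    w=np.float32(w*1000); (cx,cy),(a,b),t=cv2.minAreaRect(w)
    if a<b:a,b,t=b,a,t+90
    return round(cx/1000,4),round(cy/1000,4),round(a,1),round(b,1),round((t+90)%180-90,1)
def contours(m,lo):
    return [c for c in cv2.findContours(m,cv2.RETR_EXTERNAL,cv2.CHAIN_APPROX_NONE)[0] if cv2.contourArea(c)>lo]
E
python3 - <<'E'
from h import *
d=dict(np.load("top0.npz"));a=up(cv2.GaussianBlur(d["img"],(3,3),0));h=cv2.cvtColor(a,cv2.COLOR_BGR2HSV)
m=((h[...,1]>163)&(h[...,2]>95)).astype(np.uint8)*255
m=cv2.morphologyEx(m,cv2.MORPH_OPEN,np.ones((9,9)));m=cv2.morphologyEx(m,cv2.MORPH_CLOSE,np.ones((15,15)))
for c in contours(m,3000):
    u=unup(c[:,0].astype(float)); ce=u.mean(0)
    if 90<ce[0]<220 and ce[1]>160: 
        w=ray(d,u,.008);print("lid",ce.round(1),rect(w),"area mm2",cv2.contourArea(np.float32(w*1000)))
# grey handle top dark? caddy rim
g=((h[...,1]<75)).astype(np.uint8)*255
for c in contours(g,3000):
    u=unup(c[:,0].astype(float)); ce=u.mean(0)
    if ce[1]>100:print("grey",ce.round(1),u.min(0).round(1),u.max(0).round(1))
b=((h[...,0]>105)&(h[...,0]<130)&(h[...,1]>120)).astype(np.uint8)*255
for c in contours(b,20000):
    u=unup(c[:,0].astype(float));w=ray(d,u,.06);(x,y),r=cv2.minEnclosingCircle(np.float32(w*1000));print("bowl",x,y,r)
v=a.copy();v[m>0]=(0,255,0);cv2.imwrite("pics/m1.png",v[640:1180,360:900])
E
```

```text
lid [183.9 266.5] (0.4049, 0.2143, 84.1, 58.4, -85.9) area mm2 3979.423026043223
lid [124.  229.9] (0.4915, 0.3691, 84.7, 59.7, -69.5) area mm2 4768.229104739614
lid [189.1 188. ] (0.6033, 0.2049, 84.0, 58.2, 87.8) area mm2 4687.481742863078
grey [392.3 250.6] [367.6 235.4] [416.1 267.1]
grey [251.5 245.6] [235.6 211.6] [267.4 279.1]
grey [341.4 178.5] [307.6 145.1] [375.4 211.9]
grey [250.2 168.2] [233.1 133.1] [269.6 204.6]
grey [165.9 127.9] [137.9 118.1] [200.1 138.4]
bowl 627.1113891601562 -179.64266967773438 79.55056762695312
```

```bash
python3 - <<'E'
from h import *
d=dict(np.load("top0.npz"));s=dict(np.load("side0.npz"))
print(s["img"].shape)
cv2.imwrite("pics/z3.png",up(s["img"][170:260,100:230],6))
cv2.imwrite("pics/z4.png",up(s["img"][295:384,300:400],6))
E
```

```text
(384, 512, 3)
```

View pics/m1.png

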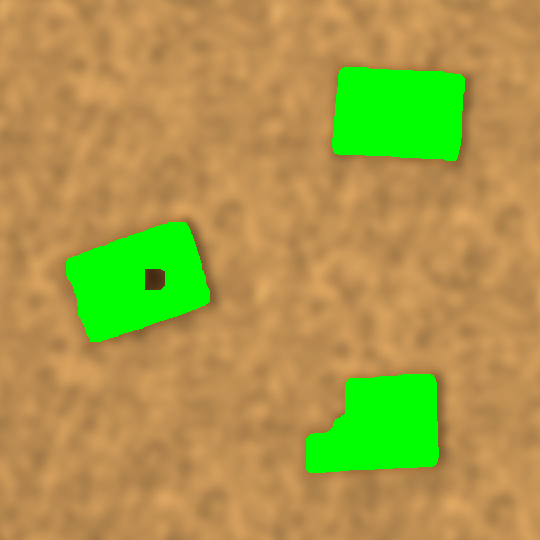

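View pics/z3.png

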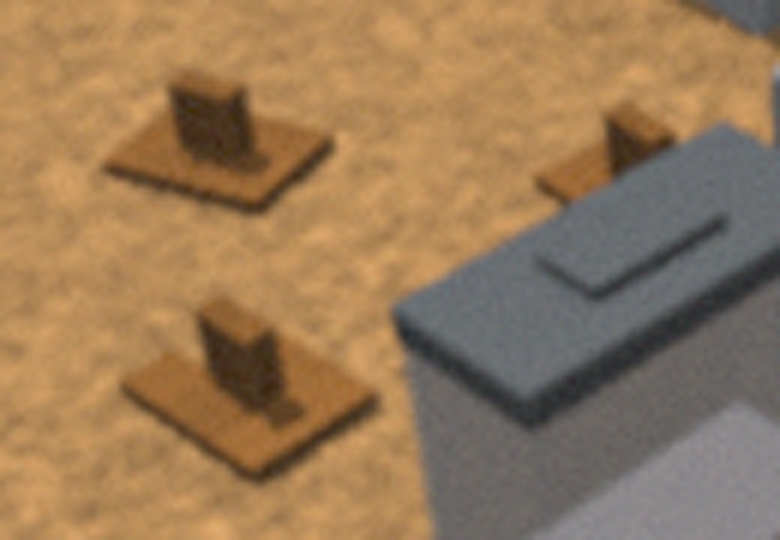

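View pics/z4.png

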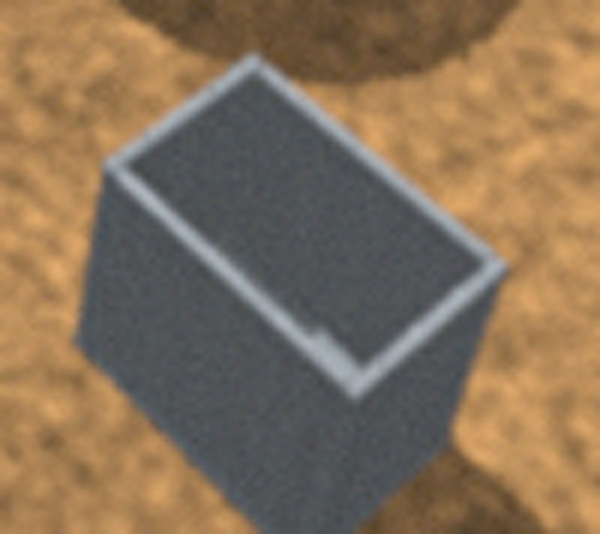

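```bash
python3 - <<'E'
from h import *
d=dict(np.load("top0.npz"));s=dict(np.load("side0.npz"))
for n,D,(x0,x1,y0,y1) in(("top",d,(360,425,225,280)),("side",s,(305,395,300,372))):
  a=up(D["img"][y0:y1,x0:x1],6);h=cv2.cvtColor(a,cv2.COLOR_BGR2HSV)
  for V in(128,140,150):
    m=((h[...,1]<70)&(h[...,2]>V)).astype(np.uint8)*255
    cs=contours(m,100);c=np.vstack([c for c in cs]);u=unup(c[:,0].astype(float),6)+[x0,y0]
    print(n,V,len(cs),rect(ray(D,u,.08)))
    if V==140:
      v=a.copy();v[m>0]=(0,255,0);cv2.imwrite(f"pics/c_{n}.png",v)
# lid handle-top checks, predicted pixel in side
for p in[(.4049,.2143,.042),(.4915,.3691,.042),(.6033,.2049,.042)]:print(p,proj(s,p),proj(d,p))
for p in[(252,56),(505,265),(355,395),(106,163)]:print("side corner",ray(s,unup(np.array(p,float),6)+[300,295],.08))
E
```

```text
top 128 1 (0.4528, -0.2949, 99.1, 62.2, 80.0)
top 140 1 (0.4519, -0.2999, 88.1, 62.1, 79.8)
top 150 2 (0.4519, -0.2999, 86.0, 62.1, 79.8)
side 128 1 (0.4517, -0.2997, 86.1, 62.7, 81.2)
side 140 1 (0.4517, -0.2996, 85.3, 61.8, 80.8)
side 150 1 (0.4519, -0.2993, 84.6, 61.1, 80.3)
(0.4049, 0.2143, 0.042) [[139.6232414  222.68118658]] [[179.76012338 266.18757509]]
(0.4915, 0.3691, 0.042) [[134.74969921 183.73977387]] [[119.17219894 229.50497073]]
(0.6033, 0.2049, 0.042) [[206.9310759  189.96517642]] [[186.87941989 186.01215576]]
side corner [[ 0.48693771 -0.26364057]]
side corner [[ 0.4729508  -0.34524312]]
side corner [[ 0.41536183 -0.33528182]]
side corner [[ 0.42996174 -0.2541515 ]]
```

View pics/c_side.png

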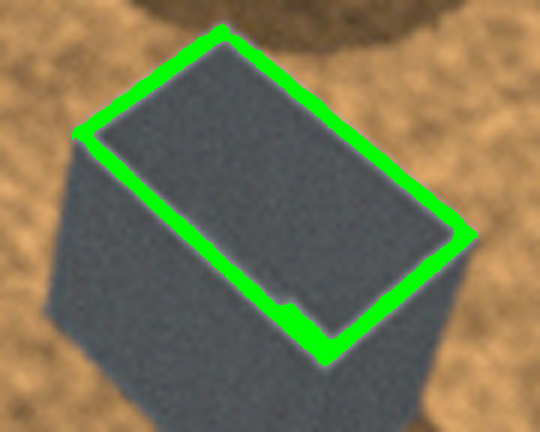

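View pics/c_top.png

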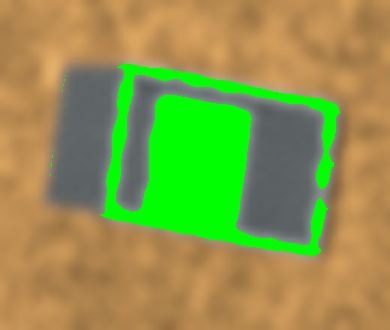

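The caddy mouth measures (0.4518, -0.2997), with its long side at 80.2°, and both views agree. The chipped lid is at (0.405, 0.214) with its long side at 94.1°, and the side view of its handle confirms this. I'm moving above it.

```bash
python3 -m crank '[{"xyz":[0.03,-0.065,-0.015],"rotation":[0,0,-0.025]},{"xyz":[0.06,-0.14,-0.03],"rotation":[0,0,-0.04]},{"xyz":[0.06,-0.14,-0.03],"rotation":[0,0,-0.04]},{"xyz":[0.06,-0.14,-0.03],"rotation":[0,0,-0.04]},{"xyz":[0.06,-0.14,-0.03],"rotation":[0,0,-0.04]}]' 0
python3 -m crank '[{"xyz":[0.06,-0.14,-0.03],"rotation":[0,0,-0.04]},{"xyz":[0.06,-0.14,-0.03],"rotation":[0,0,-0.04]},{"xyz":[0.06,-0.14,-0.03],"rotation":[0,0,-0.04]},{"xyz":[0.06,-0.14,-0.03],"rotation":[0,0,-0.03]},{"xyz":[0.06,-0.12,0],"rotation":[0,0,-0.025]}]'
python3 -m crank '[{"xyz":[0,0,0],"rotation":[0,0,0]},{"xyz":[0,0,0],"rotation":[0,0,0]},{"xyz":[0,0,0],"rotation":[0,0,0]}]'
python3 - <<'E'
from h import *
d=dict(np.load("top0.npz"));x=(307.6+375.4)/2;y=(145.1+211.9)/2
print(ray(d,[[x,y],[307.6,y],[375.4,y],[x,145.1],[x,211.9]],.06))
E
```

```text
time_s: 0.6
tool_pos: [0.3148, 0.4171, 0.1584]
tool_rot: [-1.442, -2.791, 0.001]
wrist_force: [0.3, 0.1, -0.2]
grip_width: 0.0952
time_s: 1.1
tool_pos: [0.4038, 0.2125, 0.1215]
tool_rot: [-2.144, -2.295, 0.004]
wrist_force: [0.5, 1.0, -0.2]
grip_width: 0.0954
time_s: 1.4
tool_pos: [0.4044, 0.2156, 0.1233]
tool_rot: [-2.138, -2.301, 0.0]
wrist_force: [0.8, 0.6, -0.3]
grip_width: 0.0947
[[ 0.62563745 -0.17972392]
 [ 0.62432492 -0.09628827]
 [ 0.62694711 -0.26297772]
 [ 0.71008622 -0.18100695]
 [ 0.54322449 -0.17847183]]
```

```bash
python3 -m crank '[{"xyz":[0,-0.004,-0.06],"rotation":[0,0,0]},{"xyz":[0,0,-0.09],"rotation":[0,0,0]},{"xyz":[0,0,-0.09],"rotation":[0,0,0]},{"xyz":[0,0,-0.06],"rotation":[0,0,0]},{"xyz":[0,0,0],"rotation":[0,0,0]}]'
python3 -m crank '[{"xyz":[0,0,0],"rotation":[0,0,0]},{"xyz":[0,0,0],"rotation":[0,0,0]}]'
python3 - <<'E'
from plant import *
import cv2
print(get_state()["tool_pos"])
for n in("top","side"):cv2.imwrite(f"pics/{n}1.png",cv2.resize(snapshot(n)["img"],(768,576)))
E
```

```text
time_s: 1.9
tool_pos: [0.4016, 0.2141, 0.0304]
tool_rot: [-2.135, -2.301, 0.009]
wrist_force: [-0.1, -0.5, -0.2]
grip_width: 0.0949
time_s: 2.1
tool_pos: [0.4056, 0.2148, 0.0348]
tool_rot: [2.138, 2.301, 0.004]
wrist_force: [-0.4, 0.4, 0.2]
grip_width: 0.0952
[0.40561093 0.21481518 0.03483045]
```

View pics/side1.png

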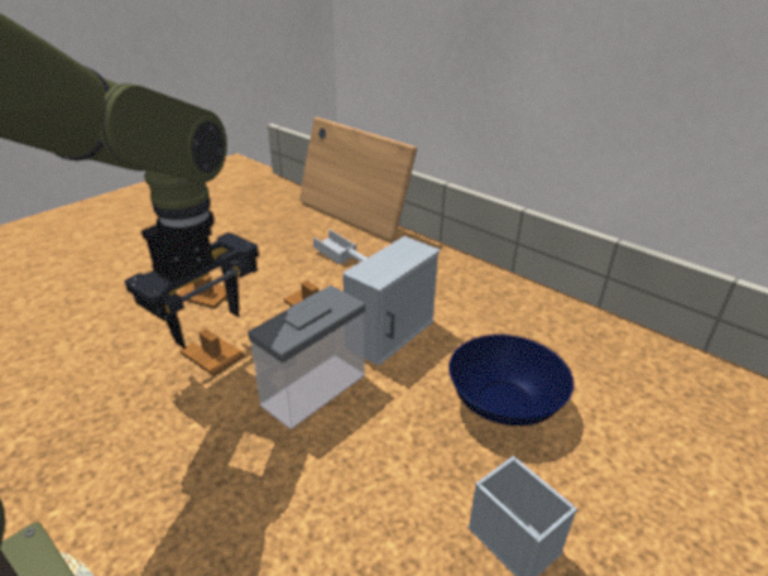

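View pics/top1.png

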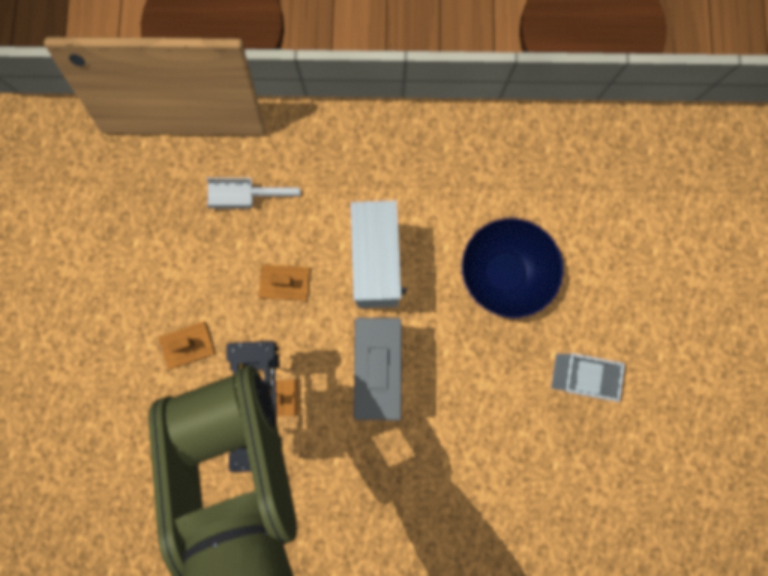

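```bash
python3 - <<'E'
from h import *
d=dict(np.load("top0.npz"));s=dict(np.load("side0.npz"))
for p in[(.4556,.2148,.027),(.3556,.2148,.027),(.405,.2148,.14),(.465,.2148,.105),(.345,.2148,.105)]:print(p,1.5*proj(s,p),1.5*proj(d,p))
cv2.imwrite("pics/z5.png",up(cv2.imread("pics/side1.png")[200:400,100:300],3))
E
```

```text
(0.4556, 0.2148, 0.027) [[237.94748341 327.0095102 ]] [[272.43537015 367.69292754]]
(0.3556, 0.2148, 0.027) [[182.5789543  356.62691947]] [[269.85423253 429.11617082]]
(0.405, 0.2148, 0.14) [[198.0111666  280.09020891]] [[255.9658262  404.13460783]]
(0.465, 0.2148, 0.105) [[236.09861591 283.9721226 ]] [[262.85678809 362.40736079]]
(0.345, 0.2148, 0.105) [[165.18008165 317.79580101]] [[259.28830837 442.85425206]]
```

View pics/z5.png

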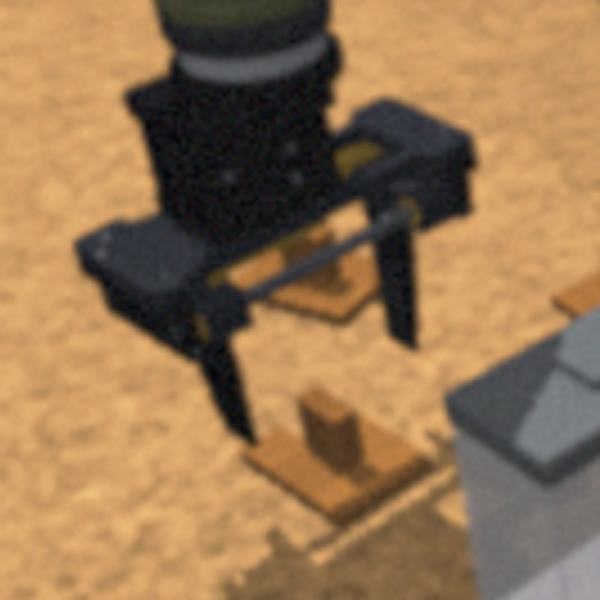

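```bash
python3 - <<'E'
import plant
from plant import *
print([n for n in dir(plant) if n[0]!='_'])
print(globals().get("tip_extent"))
from h import *
s=get_state();print(s["tool_pos"],s["tool_rot"],s["joints"])
S=snapshot("side");cv2.imwrite("pics/z6.png",up(S["img"][130:260,60:200],5))
s=get_state();print(s["tool_pos"],s["tool_rot"])
E
```

```text
['PlanningError', 'finish_job', 'get_state', 'snapshot', 'tip_extent']
0.008
[0.40578588 0.21453466 0.03488527] [2.13848615 2.29978756 0.00393908] [ 3.69272946e-01 -1.41804990e-01  2.20886561e+00  3.54297925e-05
  1.07175785e+00  2.96601455e-01]
[0.40565035 0.21438819 0.03470228] [2.13883541 2.29964117 0.00349044]
```

View pics/z6.png

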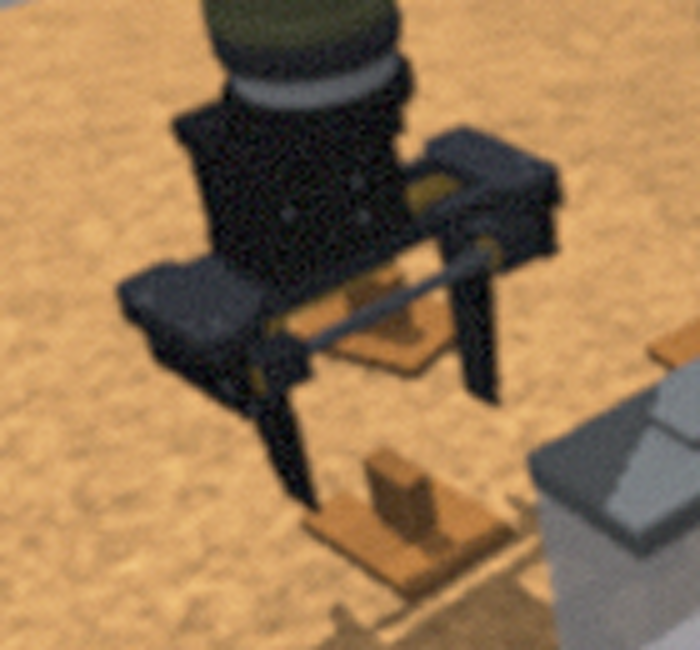

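The fingertips appear at about (183,347) and (237,316) in the 768-px view. That is about 10 px above where the reported pose puts them, or roughly 18 mm too high. I'll half-close in place to see whether the tips move down as they close.

```bash
python3 -m crank '[{"xyz":[0,0,0],"rotation":[0,0,0]},{"xyz":[0,0,0],"rotation":[0,0,0]},{"xyz":[0,0,0],"rotation":[0,0,0]},{"xyz":[0,0,0],"rotation":[0,0,0]},{"xyz":[0,0,0],"rotation":[0,0,0]}]' 128
python3 - <<'E'
from plant import *
from h import *
s=get_state();print(s["tool_pos"],s["tool_rot"],s["grip_width"])
S=snapshot("side");cv2.imwrite("pics/z7.png",up(S["img"][130:260,60:200],5))
g=s["grip_width"]/2;c=s["tool_pos"]
for sx in(1,-1):print((proj(S,[c[0]+sx*(g+.006),c[1],c[2]-.008])-[60,130])*5)
E
```

```text
time_s: 2.75
tool_pos: [0.4047, 0.2138, 0.0333]
tool_rot: [-2.14, -2.3, 0.0]
wrist_force: [0.1, 1.0, -0.3]
grip_width: 0.0607
[0.40472037 0.21377048 0.03332835] [-2.14004234e+00 -2.29988948e+00  1.14037029e-04] 0.060722710911287725
[[469.70832845 457.19344433]]
[[335.55424021 529.19745486]]
```

View pics/z7.png

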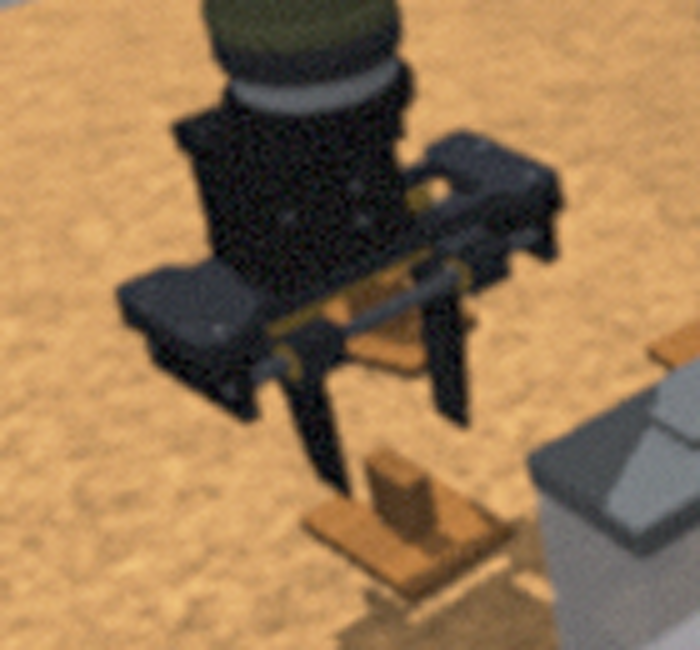

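```bash
python3 -m crank '[{"xyz":[0,0.002,-0.02],"rotation":[0,0,0]},{"xyz":[0,0,-0.02],"rotation":[0,0,0]},{"xyz":[0,0,0],"rotation":[0,0,0]},{"xyz":[0,0,0],"rotation":[0,0,0]}]' 128
python3 - <<'E'
from plant import *
from h import *
s=get_state();print(s["tool_pos"],s["tool_rot"],s["grip_width"],s["wrist_force"])
S=snapshot("side");cv2.imwrite("pics/z8.png",up(S["img"][130:260,60:200],5))
S=snapshot("top");cv2.imwrite("pics/z9.png",up(S["img"][200:330,130:230],5))
E
```

```text
time_s: 3.2
tool_pos: [0.4044, 0.2143, 0.0208]
tool_rot: [-2.14, -2.3, 0.002]
wrist_force: [-0.2, -0.9, 0.2]
grip_width: 0.0475
[0.40435753 0.21425918 0.02081628] [-2.13972332e+00 -2.29958053e+00  1.52060075e-03] 0.04747229951824635 [-0.2225364  -0.94615096  0.19891053]
```

View pics/z8.png

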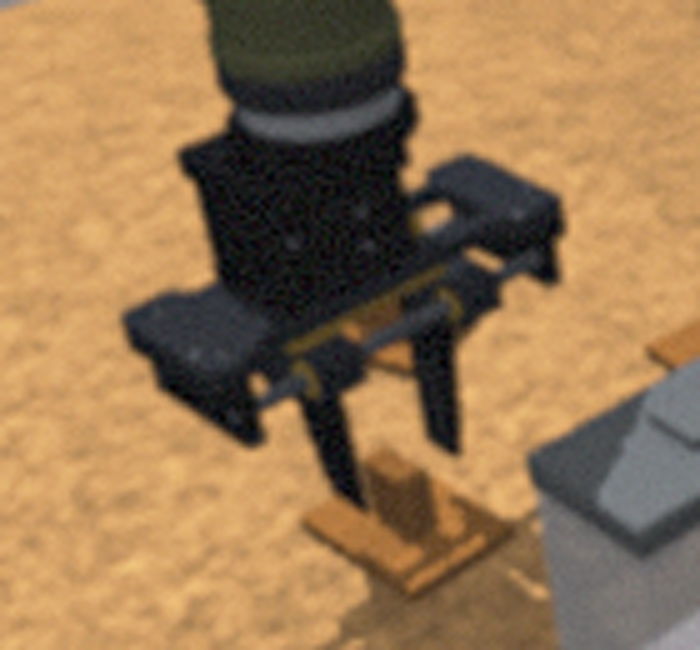

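View pics/z9.png

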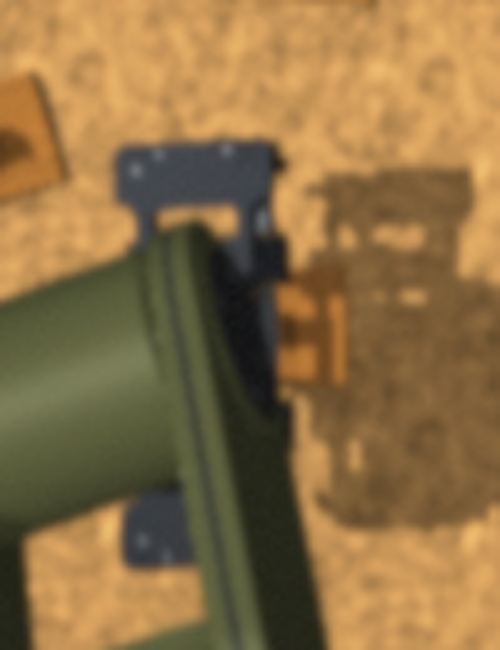

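```bash
python3 - <<'E'
from h import *
d=dict(np.load("top0.npz"));s=dict(np.load("side0.npz"))
for sx in(1,-1):print((proj(s,[.4044+sx*.030,.2143,.013])-[60,130])*5)
for z in(.09,.11,.13,.15,.17,.19):
  print(z,ray(d,[[169,270.8],[153,229],[185,229]],z).round(3).tolist())
E
```

```text
[[461.0846538  483.30781353]]
[[351.45508464 543.0700033 ]]
0.09 [[0.398, 0.229], [0.493, 0.272], [0.495, 0.196]]
0.11 [[0.399, 0.225], [0.493, 0.266], [0.494, 0.193]]
0.13 [[0.401, 0.221], [0.492, 0.261], [0.494, 0.189]]
0.15 [[0.403, 0.216], [0.492, 0.256], [0.493, 0.185]]
0.17 [[0.405, 0.212], [0.492, 0.25], [0.493, 0.181]]
0.19 [[0.406, 0.207], [0.491, 0.245], [0.492, 0.178]]
```

```bash
python3 - <<'E'
from h import *
d=dict(np.load("top0.npz"));s=dict(np.load("side0.npz"))
def tri(a,b):
    A=[];
    for D,uv in((d,a),(s,b)):
        T=D["world_from_camera"];r=T[:3,:3]@np.linalg.inv(D["K"])@[*uv,1];r/=np.linalg.norm(r);P=np.eye(3)-np.outer(r,r);A.append((P,P@T[:3,3]))
    p=np.linalg.solve(A[0][0]+A[1][0],A[0][1]+A[1][1]);return p.round(4),(proj(d,p)-a).round(1),(proj(s,p)-b).round(1)
t=lambda p:np.array(p)/5+[130,200]-.4
q=lambda p:np.array(p)/5+[60,130]-.4
print("+x-y",tri(t((275,145)),q((560,203))))
print("+x+y",tri(t((118,150)),q((462,155))))
print("-x+y",tri(t((125,565)),q((127,318))))
# check on the chipped lid right edge corners: image top (345,270?) 
print("caddy corner check",tri(np.array([128,65])/6+[360,225]-.4,np.array([253,55])/6+[300,295]-.4))
E
```

```text
+x-y (array([0.4928, 0.1859, 0.1555]), array([[-0.5,  0.6]]), array([[ 0.7, -0. ]]))
+x+y (array([0.4891, 0.2546, 0.1557]), array([[-0.6,  0.7]]), array([[0.9, 0. ]]))
-x+y (array([0.3158, 0.2416, 0.1542]), array([[-0.,  0.]]), array([[0., 0.]]))
caddy corner check (array([ 0.4872, -0.2647,  0.0812]), array([[-0.3,  0.2]]), array([[ 0.5, -0.1]]))
```

Triangulating the gripper housing gives a centre of (0.404, 0.214), so the xy position is good. The finger length is the open question: the tips look like z≈0.03, but the pose implies 0.013. I'll probe down gently in small steps while watching the force.

```bash
for i in 1; do python3 -m crank '[{"xyz":[0,0,-0.008],"rotation":[0,0,0]},{"xyz":[0,0,0],"rotation":[0,0,0]}]'; done
python3 -m crank '[{"xyz":[0,0,-0.006],"rotation":[0,0,0]},{"xyz":[0,0,0],"rotation":[0,0,0]}]'
```

```text
time_s: 3.5
tool_pos: [0.4046, 0.2144, 0.0188]
tool_rot: [-2.14, -2.3, 0.0]
wrist_force: [-0.4, 0.4, 0.0]
grip_width: 0.0475
time_s: 3.7
tool_pos: [0.4046, 0.2144, 0.0169]
tool_rot: [-2.14, -2.3, 0.0]
wrist_force: [0.3, 0.1, -0.1]
grip_width: 0.0475
```

```bash
python3 -m crank '[{"xyz":[0,0,-0.005],"rotation":[0,0,0]},{"xyz":[0,0,0],"rotation":[0,0,0]}]'
```

```text
time_s: 3.9
tool_pos: [0.4046, 0.2144, 0.0154]
tool_rot: [-2.14, -2.3, 0.001]
wrist_force: [0.7, -0.2, 0.9]
grip_width: 0.0474
```

```bash
python3 -m crank '[{"xyz":[0,0,-0.005],"rotation":[0,0,0]},{"xyz":[0,0,0],"rotation":[0,0,0]}]'; python3 - <<'E'
from plant import *
from h import *
f=[]
for i in range(4):
    S=snapshot("side");s=get_state();f.append(np.r_[s["wrist_force"],s["tool_pos"]])
print(np.array(f).round(4));cv2.imwrite("pics/z10.png",up(S["img"][170:260,90:200],6))
E
```

```text
time_s: 4.1
tool_pos: [0.4046, 0.2143, 0.0139]
tool_rot: [-2.14, -2.3, 0.001]
wrist_force: [-0.1, -0.1, -0.5]
grip_width: 0.0476
[[-0.8177  0.1575  0.3661  0.4046  0.2144  0.014 ]
 [ 0.0874  0.4216  0.0887  0.4047  0.2144  0.0141]
 [ 0.2983 -0.9551  0.5193  0.4047  0.2144  0.0141]
 [-0.7313 -0.0095  0.7999  0.4048  0.2144  0.0142]]
```

View pics/z10.png

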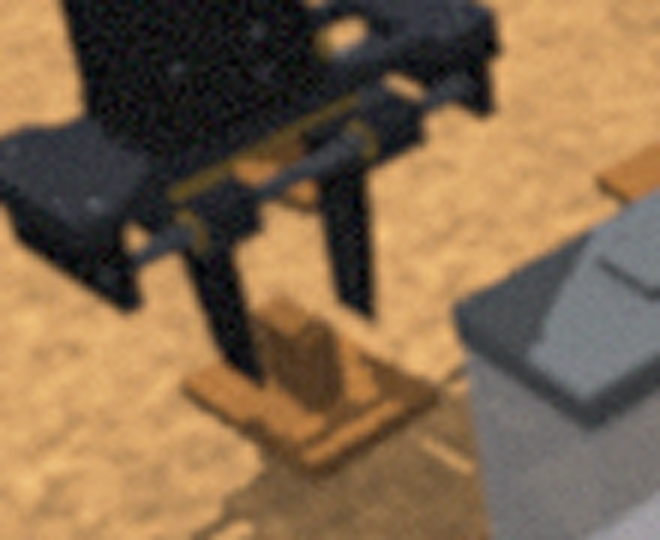

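No contact at a reported tip height of 0.006, so the tips really are higher than the pose suggests. The picture shows them at about (262,385) and (370,315) in the crop, beside the upper handle. I'll continue down gently.

```bash
python3 -m crank '[{"xyz":[0,0,-0.006],"rotation":[0,0,0]},{"xyz":[0,0,-0.004],"rotation":[0,0,0]},{"xyz":[0,0,0],"rotation":[0,0,0]}]'; python3 -m crank '[{"xyz":[0,0,-0.006],"rotation":[0,0,0]},{"xyz":[0,0,0],"rotation":[0,0,0]}]';  python3 - <<'E'
from plant import *
from h import *
S=snapshot("side");s=get_state();print(s["wrist_force"],s["tool_pos"]);cv2.imwrite("pics/z11.png",up(S["img"][170:260,90:200],6))
E
```

```text
time_s: 4.6
tool_pos: [0.4045, 0.2143, 0.0109]
tool_rot: [-2.14, -2.3, 0.001]
wrist_force: [-0.3, 0.6, 1.6]
grip_width: 0.0475
time_s: 4.8
tool_pos: [0.4045, 0.2143, 0.0091]
tool_rot: [-2.14, -2.3, 0.001]
wrist_force: [-0.1, 0.8, -0.4]
grip_width: 0.0469
[-0.13892678  0.19406784  0.45706649] [0.40461756 0.21435747 0.00919271]
```

View pics/z11.png

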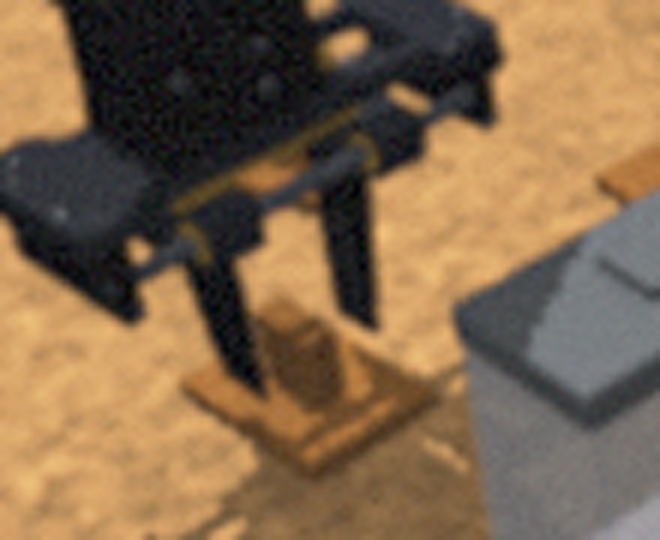

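```bash
python3 - <<'E'
from h import *
s=dict(np.load("side0.npz"))
for z in (.0,.01,.015,.02,.025,.03):print(z,ray(s,[[262/6+90-.4,395/6+170-.4],[372/6+90-.4,327/6+170-.4]],z).round(4).tolist())
E
```

```text
0.0 [[0.3924, 0.2343], [0.4475, 0.2389]]
0.01 [[0.387, 0.2226], [0.4411, 0.2272]]
0.015 [[0.3843, 0.2168], [0.4379, 0.2213]]
0.02 [[0.3816, 0.211], [0.4347, 0.2155]]
0.025 [[0.3789, 0.2052], [0.4315, 0.2096]]
0.03 [[0.3761, 0.1994], [0.4283, 0.2038]]
```

```bash
python3 -m crank '[{"xyz":[0,0,-0.006],"rotation":[0,0,0]},{"xyz":[0,0,-0.004],"rotation":[0,0,0]},{"xyz":[0,0,0],"rotation":[0,0,0]}]'; python3 -m crank '[{"xyz":[0,0,-0.006],"rotation":[0,0,0]},{"xyz":[0,0,0],"rotation":[0,0,0]}]';  python3 - <<'E'
from plant import *
from h import *
S=snapshot("side");s=get_state();print(s["wrist_force"],s["tool_pos"]);cv2.imwrite("pics/z12.png",up(S["img"][170:260,90:200],6))
E
```

```text
time_s: 5.15
tool_pos: [0.4045, 0.2143, 0.0061]
tool_rot: [-2.14, -2.3, 0.001]
wrist_force: [-0.5, 0.0, 0.2]
grip_width: 0.0471
time_s: 5.35
tool_pos: [0.4046, 0.2143, 0.0043]
tool_rot: [-2.14, -2.3, 0.001]
wrist_force: [0.1, -0.6, -0.7]
grip_width: 0.0477
[0.06893945 0.4804728  0.55965612] [0.40462216 0.2143733  0.00440802]
```

View pics/z12.png

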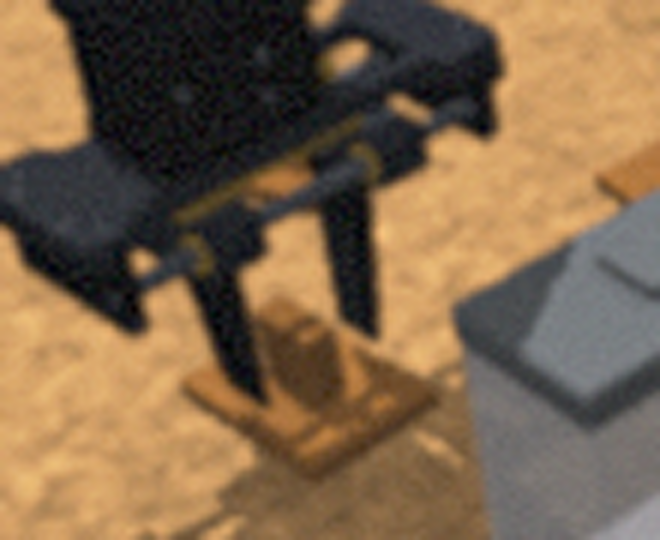

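The tips now overlap most of the handle, still with no contact force. Closing.

```bash
python3 -m crank '[{"xyz":[0,0,0],"rotation":[0,0,0]},{"xyz":[0,0,0],"rotation":[0,0,0]},{"xyz":[0,0,0],"rotation":[0,0,0]},{"xyz":[0,0,0],"rotation":[0,0,0]},{"xyz":[0,0,0],"rotation":[0,0,0]}]' 255
python3 -m crank '[{"xyz":[0,0,0],"rotation":[0,0,0]},{"xyz":[0,0,0.02],"rotation":[0,0,0]},{"xyz":[0,0,0.03],"rotation":[0,0,0]},{"xyz":[0,0,0.05],"rotation":[0,0,0]},{"xyz":[0,0,0.05],"rotation":[0,0,0]}]'
python3 -m crank '[{"xyz":[0,0,0.07],"rotation":[0,0,0]},{"xyz":[0,0,0.05],"rotation":[0,0,0]},{"xyz":[0,0,0.02],"rotation":[0,0,0]},{"xyz":[0,0,0],"rotation":[0,0,0]},{"xyz":[0,0,0],"rotation":[0,0,0]}]'
python3 - <<'E'
from plant import *
from h import *
S=snapshot("side");s=get_state();print(s["wrist_force"],s["tool_pos"],s["tool_rot"]);cv2.imwrite("pics/z13.png",up(S["img"][120:250,70:210],5))
E
```

```text
time_s: 5.9
tool_pos: [0.4046, 0.2144, 0.0046]
tool_rot: [-2.14, -2.3, 0.0]
wrist_force: [-0.5, -0.2, 0.5]
grip_width: 0.0149
time_s: 6.4
tool_pos: [0.4047, 0.2144, 0.0505]
tool_rot: [2.14, 2.3, 0.0]
wrist_force: [-0.6, -0.3, -1.3]
grip_width: 0.0151
time_s: 6.9
tool_pos: [0.4043, 0.2142, 0.0911]
tool_rot: [-2.14, -2.3, 0.001]
wrist_force: [-0.7, 0.1, -1.7]
grip_width: 0.0149
[ 0.03881427  0.74313482 -1.3154542 ] [0.40405116 0.21411048 0.09062079] [-2.13959259 -2.29940771  0.00238146]
```

View pics/z13.png

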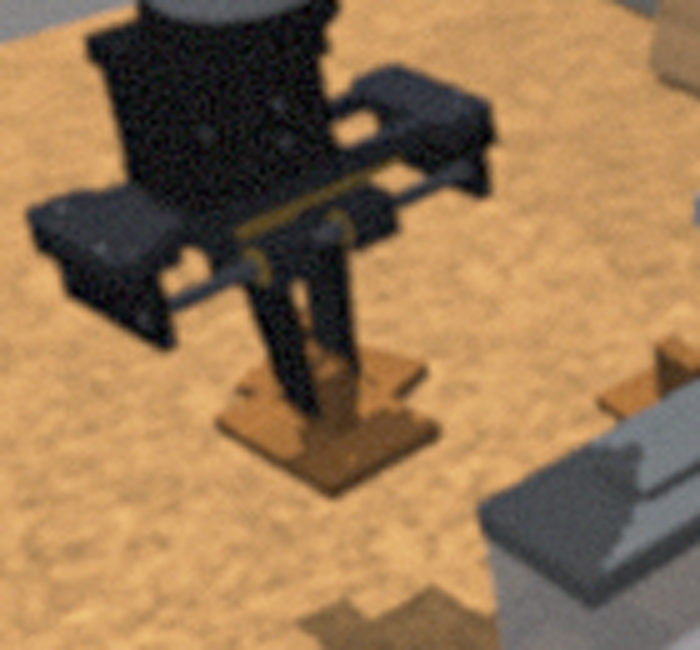

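Lifted and held level, grip 15 mm. The lid's far-right corner is missing, so it is the chipped one. Next I raise it and carry it over the row to the bowl at (0.626, -0.180).

```bash
python3 -m crank '[{"xyz":[0,0,0.06],"rotation":[0,0,0]},{"xyz":[0,0,0.12],"rotation":[0,0,0]},{"xyz":[0,0,0.12],"rotation":[0,0,0]},{"xyz":[0,0,0.08],"rotation":[0,0,0]},{"xyz":[0.02,-0.04,0.03],"rotation":[0,0,0]}]'
python3 -m crank '[{"xyz":[0.035,-0.06,0],"rotation":[0,0,0]},{"xyz":[0.06,-0.11,0],"rotation":[0,0,0]},{"xyz":[0.06,-0.11,0],"rotation":[0,0,0]},{"xyz":[0.06,-0.11,0],"rotation":[0,0,0]},{"xyz":[0.06,-0.11,0],"rotation":[0,0,0]}]'
python3 -m crank '[{"xyz":[0.06,-0.11,0],"rotation":[0,0,0]},{"xyz":[0.06,-0.11,0],"rotation":[0,0,0]},{"xyz":[0.06,-0.11,0],"rotation":[0,0,0]},{"xyz":[0.06,-0.11,0],"rotation":[0,0,0]},{"xyz":[0.06,-0.11,0],"rotation":[0,0,0]}]'
python3 -m crank '[{"xyz":[0.06,-0.11,0],"rotation":[0,0,0]},{"xyz":[0.06,-0.07,0],"rotation":[0,0,0]},{"xyz":[0.024,-0.044,0],"rotation":[0,0,0]},{"xyz":[0,0,0],"rotation":[0,0,0]},{"xyz":[0,0,0],"rotation":[0,0,0]}]'
python3 - <<'E'
from plant import *
from h import *
S=snapshot("side");T=snapshot("top");s=get_state();print(s["wrist_force"],s["tool_pos"],s["tool_rot"],s["grip_width"]);cv2.imwrite("pics/s14.png",cv2.resize(S["img"],(700,525)));cv2.imwrite("pics/t14.png",cv2.resize(T["img"],(700,525)))
E
```

```text
time_s: 7.45
tool_pos: [0.4116, 0.2031, 0.2167]
tool_rot: [2.137, 2.301, 0.005]
wrist_force: [0.7, 0.3, -1.0]
grip_width: 0.0147
time_s: 7.95
tool_pos: [0.4928, 0.0501, 0.2122]
tool_rot: [-2.139, -2.298, 0.004]
wrist_force: [0.4, 0.8, -1.6]
grip_width: 0.015
time_s: 8.45
tool_pos: [0.5826, -0.1149, 0.2118]
tool_rot: [-2.139, -2.297, 0.003]
wrist_force: [0.6, 0.6, -0.4]
grip_width: 0.015
time_s: 8.95
tool_pos: [0.6255, -0.1794, 0.2133]
tool_rot: [-2.138, -2.298, 0.001]
wrist_force: [-0.9, 0.3, -0.4]
grip_width: 0.0147
[ 0.56172944  0.65955404 -0.60449465] [ 0.6257473  -0.17873506  0.21424469] [-2.13825805e+00 -2.30034985e+00  1.86293544e-04] 0.014592771704654364
```

View pics/s14.png

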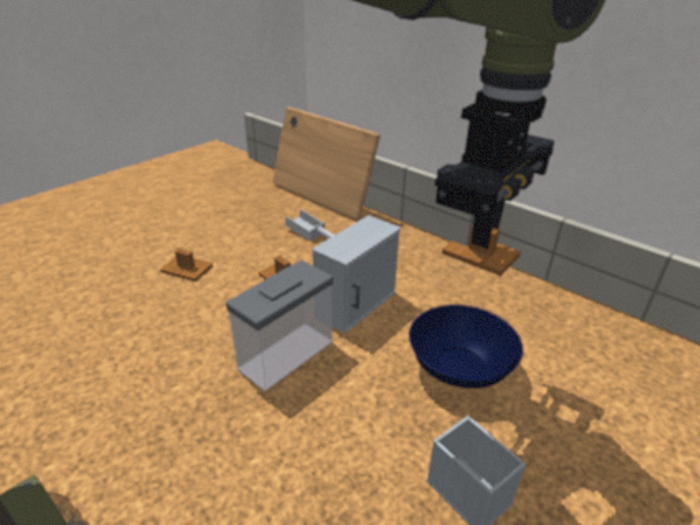

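View pics/t14.png

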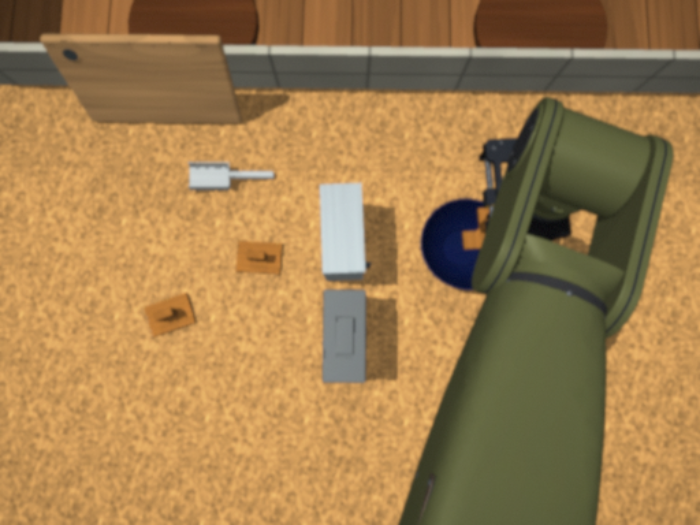

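The lid is over the bowl and intact, shown at (480,255) in the side view. Lowering.

```bash
python3 -m crank '[{"xyz":[0,0,-0.06],"rotation":[0,0,0]},{"xyz":[0,0,-0.12],"rotation":[0,0,0]},{"xyz":[0,0,-0.12],"rotation":[0,0,0]},{"xyz":[0,0,-0.12],"rotation":[0,0,0]},{"xyz":[0,0,-0.08],"rotation":[0,0,0]}]'
python3 -m crank '[{"xyz":[0,0,-0.03],"rotation":[0,0,0]},{"xyz":[0,0,-0.02],"rotation":[0,0,0]},{"xyz":[0,0,0],"rotation":[0,0,0]},{"xyz":[0,0,0],"rotation":[0,0,0]}]'
python3 -m crank '[{"xyz":[0,0,-0.02],"rotation":[0,0,0]},{"xyz":[0,0,0],"rotation":[0,0,0]}]'
python3 - <<'E'
from plant import *
from h import *
S=snapshot("side");s=get_state();print(s["wrist_force"],s["tool_pos"],s["tool_rot"],s["grip_width"]);cv2.imwrite("pics/s15.png",up(S["img"][130:300,270:420],4))
E
```

```text
time_s: 9.55
tool_pos: [0.6239, -0.178, 0.0601]
tool_rot: [-2.136, -2.298, 0.003]
wrist_force: [0.2, 0.1, -1.7]
grip_width: 0.0149
time_s: 9.95
tool_pos: [0.6276, -0.1801, 0.0513]
tool_rot: [2.138, 2.298, 0.002]
wrist_force: [0.9, 0.5, -1.2]
grip_width: 0.0148
time_s: 10.15
tool_pos: [0.6266, -0.1799, 0.0438]
tool_rot: [2.14, 2.3, 0.0]
wrist_force: [-0.6, 0.3, -1.0]
grip_width: 0.015
[ 0.0650085  -0.28242778 -1.26516272] [ 0.6265236  -0.17982648  0.04380877] [2.13981333e+00 2.29975896e+00 2.24049975e-04] 0.015025436525992069
```

View pics/s15.png

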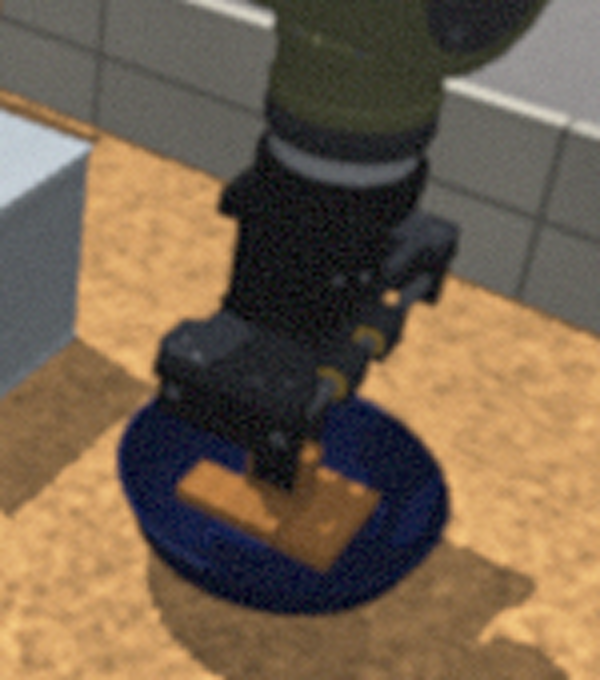

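```bash
python3 -m crank '[{"xyz":[0,0,-0.015],"rotation":[0,0,0]},{"xyz":[0,0,-0.01],"rotation":[0,0,0]},{"xyz":[0,0,0],"rotation":[0,0,0]}]'; python3 -m crank '[{"xyz":[0,0,-0.015],"rotation":[0,0,0]},{"xyz":[0,0,0],"rotation":[0,0,0]}]'; python3 -m crank '[{"xyz":[0,0,-0.01],"rotation":[0,0,0]},{"xyz":[0,0,0],"rotation":[0,0,0]}]'
```

```text
time_s: 10.5
tool_pos: [0.6259, -0.1796, 0.0352]
tool_rot: [-2.139, -2.299, 0.001]
wrist_force: [-0.4, 0.2, -1.6]
grip_width: 0.015
time_s: 10.7
tool_pos: [0.626, -0.1797, 0.0307]
tool_rot: [-2.139, -2.299, 0.001]
wrist_force: [0.0, 0.2, -0.5]
grip_width: 0.0149
time_s: 10.9
tool_pos: [0.6262, -0.1797, 0.0281]
tool_rot: [-2.14, -2.3, 0.0]
wrist_force: [-0.5, -0.6, -1.3]
grip_width: 0.0144
```

```bash
python3 -m crank '[{"xyz":[0,0,-0.01],"rotation":[0,0,0]},{"xyz":[0,0,0],"rotation":[0,0,0]}]'; python3 -m crank '[{"xyz":[0,0,-0.01],"rotation":[0,0,0]},{"xyz":[0,0,0],"rotation":[0,0,0]}]'
```

```text
time_s: 11.1
tool_pos: [0.6262, -0.1797, 0.0251]
tool_rot: [-2.14, -2.3, 0.0]
wrist_force: [0.9, -0.5, -0.6]
grip_width: 0.015
time_s: 11.3
tool_pos: [0.6262, -0.1797, 0.0221]
tool_rot: [-2.14, -2.3, 0.0]
wrist_force: [-0.1, 0.0, -1.6]
grip_width: 0.015
```

```bash
python3 -m crank '[{"xyz":[0,0,-0.01],"rotation":[0,0,0]},{"xyz":[0,0,0],"rotation":[0,0,0]}]'
```

```text
time_s: 11.5
tool_pos: [0.6269, -0.1799, 0.021]
tool_rot: [2.14, 2.3, 0.0]
wrist_force: [-2.7, 0.7, 5.1]
grip_width: 0.0147
```

The lid touches the bowl at a reported 0.021, with light force. I'll ease up 1 mm, open moderately and withdraw.

```bash
python3 -m crank '[{"xyz":[0,0,0.003],"rotation":[0,0,0]},{"xyz":[0,0,0],"rotation":[0,0,0]}]'
python3 -m crank '[{"xyz":[0,0,0],"rotation":[0,0,0]},{"xyz":[0,0,0],"rotation":[0,0,0]},{"xyz":[0,0,0],"rotation":[0,0,0]},{"xyz":[0,0,0],"rotation":[0,0,0]},{"xyz":[0,0,0],"rotation":[0,0,0]}]' 150
python3 -m crank '[{"xyz":[0,0,0.04],"rotation":[0,0,0]},{"xyz":[0,0,0.08],"rotation":[0,0,0]},{"xyz":[0,0,0.12],"rotation":[0,0,0]},{"xyz":[0,0,0.12],"rotation":[0,0,0]},{"xyz":[0,0,0.12],"rotation":[0,0,0]}]'
python3 -m crank '[{"xyz":[0,0,0.12],"rotation":[0,0,0]},{"xyz":[-0.02,0.06,0.05],"rotation":[0,0,0.01]},{"xyz":[-0.03,0.11,0],"rotation":[0,0,0.01]},{"xyz":[-0.03,0.11,0],"rotation":[0,0,0.01]},{"xyz":[-0.03,0.11,0],"rotation":[0,0,0.01]}]'
python3 - <<'E'
from plant import *
from h import *
S=snapshot("side");s=get_state();print(s["wrist_force"],s["tool_pos"],s["tool_rot"],s["grip_width"]);cv2.imwrite("pics/s16.png",cv2.resize(S["img"],(700,525)))
E
```

```text
time_s: 11.7
tool_pos: [0.6268, -0.1798, 0.0211]
tool_rot: [2.14, 2.299, 0.001]
wrist_force: [-1.6, 2.1, 2.9]
grip_width: 0.0149
time_s: 12.2
tool_pos: [0.6263, -0.1798, 0.0203]
tool_rot: [-2.14, -2.3, 0.0]
wrist_force: [0.4, 0.4, 0.5]
grip_width: 0.0387
time_s: 12.7
tool_pos: [0.6264, -0.1798, 0.1669]
tool_rot: [2.139, 2.299, 0.0]
wrist_force: [0.6, -0.8, 0.7]
grip_width: 0.039
time_s: 13.2
tool_pos: [0.5932, -0.0619, 0.2169]
tool_rot: [1.99, 2.429, 0.002]
wrist_force: [0.7, 0.6, 0.5]
grip_width: 0.0394
[ 1.27640414  2.90962074 -0.48299396] [ 0.59200528 -0.05735752  0.2167798 ] [-1.98429573 -2.43335204 -0.00445573] 0.038970340575727236
```

View pics/s16.png

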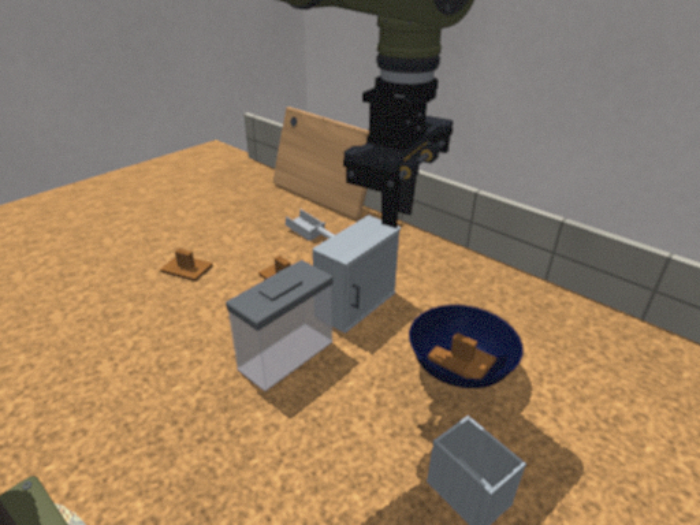

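The chipped lid lies in the bowl at (462,352), released. Now to the whole lid at (0.4915, 0.369), long side at 110.5°, jaws at 20.5°.

```bash
python3 -m crank '[{"xyz":[-0.026,0.11,0],"rotation":[0,0,0.01]},{"xyz":[-0.026,0.11,0],"rotation":[0,0,0.01]},{"xyz":[-0.026,0.11,0],"rotation":[0,0,0.01]},{"xyz":[-0.026,0.11,0],"rotation":[0,0,0.01]},{"xyz":[-0.026,0.11,0],"rotation":[0,0,0.01]}]'
python3 -m crank '[{"xyz":[-0.026,0.11,0],"rotation":[0,0,0]},{"xyz":[-0.026,0.11,0],"rotation":[0,0,0]},{"xyz":[-0.026,0.11,-0.05],"rotation":[0,0,0]},{"xyz":[-0.026,0.11,-0.07],"rotation":[0,0,0]},{"xyz":[-0.026,0.11,-0.1],"rotation":[0,0,0]}]' 128
python3 -m crank '[{"xyz":[-0.026,0.11,-0.1],"rotation":[0,0,0]},{"xyz":[-0.026,0.11,0],"rotation":[0,0,0]},{"xyz":[-0.02,0.07,0],"rotation":[0,0,0]},{"xyz":[-0.007,0.049,0],"rotation":[0,0,0]},{"xyz":[0,0,0],"rotation":[0,0,0]}]'
python3 -m crank '[{"xyz":[0,0,0],"rotation":[0,0,0]},{"xyz":[0,0,0],"rotation":[0,0,0]},{"xyz":[0,0,0],"rotation":[0,0,0]}]'
python3 - <<'E'
from plant import *
from h import *
d=snapshot("top");s=get_state();r=s["tool_rot"];print(s["tool_pos"],2*np.degrees(np.arctan2(r[1],r[0]))-90,s["grip_width"])
np.savez("top2.npz",**d);cv2.imwrite("pics/t17.png",cv2.resize(d["img"],(768,576)))
E
```

```text
time_s: 13.75
tool_pos: [0.5542, 0.1033, 0.2166]
tool_rot: [1.793, 2.579, 0.001]
wrist_force: [1.4, 0.3, 0.2]
grip_width: 0.0394
time_s: 14.25
tool_pos: [0.5166, 0.2691, 0.1519]
tool_rot: [1.793, 2.576, 0.007]
wrist_force: [0.5, 0.1, 0.3]
grip_width: 0.0476
time_s: 14.75
tool_pos: [0.4919, 0.3703, 0.1204]
tool_rot: [1.792, 2.58, 0.002]
wrist_force: [-0.1, -0.4, 1.0]
grip_width: 0.0471
time_s: 15.05
tool_pos: [0.4922, 0.3679, 0.1197]
tool_rot: [1.796, 2.577, 0.0]
wrist_force: [-0.3, 0.3, 0.8]
grip_width: 0.0471
[0.49216253 0.36803799 0.11965458] 20.253582000465286 0.04709661557136435
```

View pics/t17.png

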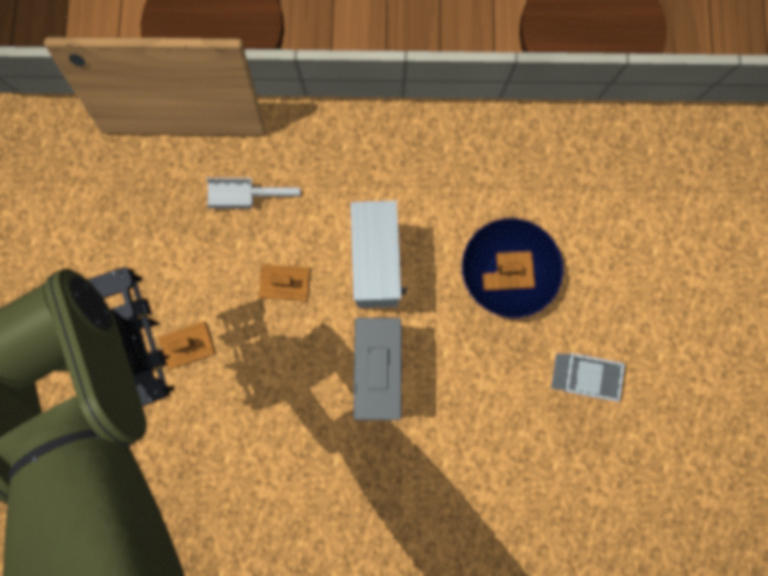

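The top view confirms the chipped lid is in the bowl and everything else is unmoved. Descending onto the handle.

```bash
python3 -m crank '[{"xyz":[-0.002,0.003,-0.06],"rotation":[0,0,0]},{"xyz":[0,0,-0.1],"rotation":[0,0,0]},{"xyz":[0,0,-0.08],"rotation":[0,0,0]},{"xyz":[0,0,-0.04],"rotation":[0,0,0]},{"xyz":[0,0,0],"rotation":[0,0,0]}]'
python3 -m crank '[{"xyz":[0,0,-0.03],"rotation":[0,0,0]},{"xyz":[0,0,0],"rotation":[0,0,0]}]'
python3 -m crank '[{"xyz":[0,0,-0.03],"rotation":[0,0,0]},{"xyz":[0,0,0],"rotation":[0,0,0]},{"xyz":[0,0,0],"rotation":[0,0,0]}]'
python3 -m crank '[{"xyz":[0,0,-0.02],"rotation":[0,0,0]},{"xyz":[0,0,0],"rotation":[0,0,0]}]'
python3 - <<'E'
from plant import *
from h import *
d=snapshot("side");s=get_state();print(s["tool_pos"],s["wrist_force"])
cv2.imwrite("pics/s18.png",up(d["img"][120:220,80:190],6))
E
```

```text
time_s: 15.6
tool_pos: [0.4899, 0.3685, 0.0333]
tool_rot: [-1.794, -2.577, 0.006]
wrist_force: [-0.5, 0.6, 0.3]
grip_width: 0.0473
time_s: 15.8
tool_pos: [0.4914, 0.3698, 0.0267]
tool_rot: [1.795, 2.578, 0.001]
wrist_force: [0.2, 0.1, 0.4]
grip_width: 0.047
time_s: 16.1
tool_pos: [0.4911, 0.3698, 0.0174]
tool_rot: [-1.795, -2.579, 0.0]
wrist_force: [-0.1, 0.5, -0.0]
grip_width: 0.0477
time_s: 16.3
tool_pos: [0.4907, 0.3696, 0.0107]
tool_rot: [-1.794, -2.578, 0.002]
wrist_force: [0.8, 1.0, 0.1]
grip_width: 0.0474
[0.49080391 0.36959132 0.01094237] [ 0.04288563  0.42575065 -0.31960864]
```

View pics/s18.png

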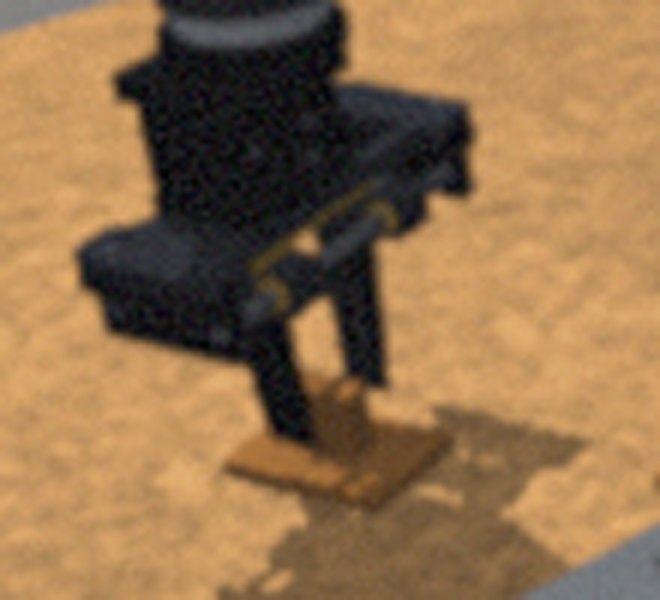

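```bash
python3 -m crank '[{"xyz":[0,0,-0.012],"rotation":[0,0,0]},{"xyz":[0,0,-0.008],"rotation":[0,0,0]},{"xyz":[0,0,0],"rotation":[0,0,0]}]'
python3 -m crank '[{"xyz":[0,0,0],"rotation":[0,0,0]},{"xyz":[0,0,0],"rotation":[0,0,0]},{"xyz":[0,0,0],"rotation":[0,0,0]},{"xyz":[0,0,0],"rotation":[0,0,0]},{"xyz":[0,0,0],"rotation":[0,0,0]}]' 255
python3 -m crank '[{"xyz":[0,0,0],"rotation":[0,0,0]},{"xyz":[0,0,0.02],"rotation":[0,0,0]},{"xyz":[0,0,0.04],"rotation":[0,0,0]},{"xyz":[0,0,0.08],"rotation":[0,0,0]},{"xyz":[0,0,0.12],"rotation":[0,0,0]}]'
python3 -m crank '[{"xyz":[0,0,0.13],"rotation":[0,0,0]},{"xyz":[0,0,0.13],"rotation":[0,0,0]},{"xyz":[0,0,0.12],"rotation":[0,0,0]},{"xyz":[0,0,0.06],"rotation":[0,0,0]},{"xyz":[0,0,0],"rotation":[0,0,0]}]'
python3 -m crank '[{"xyz":[0,0,0],"rotation":[0,0,0]},{"xyz":[0,0,0],"rotation":[0,0,0]}]'
python3 - <<'E'
from plant import *
from h import *
d=snapshot("side");s=get_state();r=s["tool_rot"];print(s["tool_pos"],2*np.degrees(np.arctan2(r[1],r[0]))-90,s["wrist_force"],s["grip_width"])
cv2.imwrite("pics/s19.png",cv2.resize(d["img"],(700,525)))
E
```

```text
time_s: 16.65
tool_pos: [0.4908, 0.3696, 0.0049]
tool_rot: [-1.794, -2.578, 0.001]
wrist_force: [-0.0, 0.1, -0.7]
grip_width: 0.0472
time_s: 17.15
tool_pos: [0.4911, 0.3698, 0.0055]
tool_rot: [-1.794, -2.579, 0.0]
wrist_force: [-0.5, -0.8, 0.2]
grip_width: 0.0149
time_s: 17.65
tool_pos: [0.4896, 0.3688, 0.0827]
tool_rot: [-1.794, -2.577, 0.006]
wrist_force: [0.3, 0.3, -0.9]
grip_width: 0.0149
time_s: 18.15
tool_pos: [0.493, 0.371, 0.2211]
tool_rot: [1.793, 2.576, 0.013]
wrist_force: [-0.3, -0.8, -0.8]
grip_width: 0.0149
time_s: 18.35
tool_pos: [0.4901, 0.3692, 0.2133]
tool_rot: [-1.794, -2.578, 0.005]
wrist_force: [-0.8, 0.3, -1.9]
grip_width: 0.0148
[0.49011426 0.36913052 0.21303103] -339.67464053866644 [-0.55152233 -0.54825663 -1.88403559] 0.01482521704831536
```

View pics/s19.png

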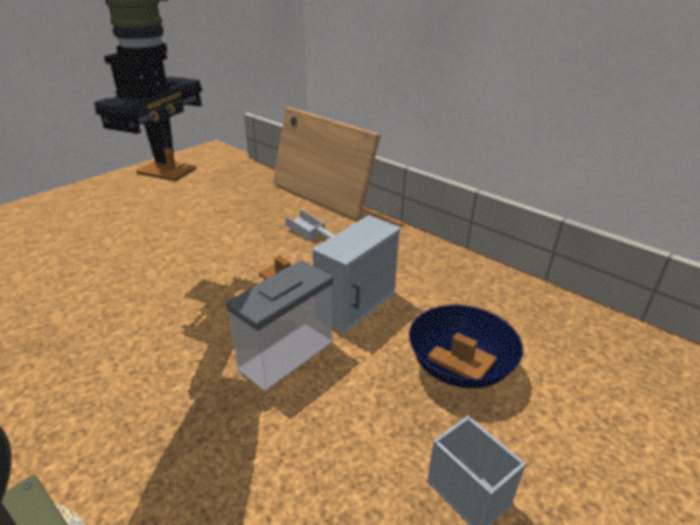

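The lid is held level at (165,168) and clear of the row height. Next I carry it across at underside ≈0.208 to above the caddy, turning by -30°.

```bash
python3 -m crank '[{"xyz":[0,-0.04,0],"rotation":[0,0,0]},{"xyz":[0,-0.07,0],"rotation":[0,0,-0.005]},{"xyz":[-0.01,-0.115,0],"rotation":[0,0,-0.01]},{"xyz":[-0.01,-0.115,0],"rotation":[0,0,-0.01]},{"xyz":[-0.01,-0.115,0],"rotation":[0,0,-0.01]}]'
python3 -m crank '[{"xyz":[-0.01,-0.115,0],"rotation":[0,0,-0.01]},{"xyz":[-0.01,-0.115,0],"rotation":[0,0,-0.01]},{"xyz":[-0.01,-0.115,0],"rotation":[0,0,-0.01]},{"xyz":[-0.01,-0.115,0],"rotation":[0,0,-0.01]},{"xyz":[-0.01,-0.115,0],"rotation":[0,0,-0.01]}]'
python3 -m crank '[{"xyz":[-0.01,-0.115,0],"rotation":[0,0,-0.01]},{"xyz":[-0.01,-0.115,0],"rotation":[0,0,-0.01]},{"xyz":[-0.01,-0.115,0],"rotation":[0,0,-0.01]},{"xyz":[-0.01,-0.115,0],"rotation":[0,0,-0.01]},{"xyz":[-0.01,-0.115,0],"rotation":[0,0,-0.01]}]'
python3 -m crank '[{"xyz":[0,-0.115,0],"rotation":[0,0,-0.01]},{"xyz":[0,-0.115,0],"rotation":[0,0,-0.01]},{"xyz":[0,-0.115,0],"rotation":[0,0,-0.01]},{"xyz":[0,-0.115,0],"rotation":[0,0,-0.002]},{"xyz":[0,-0.115,0],"rotation":[0,0,0]}]'
python3 -m crank '[{"xyz":[0,-0.03,0],"rotation":[0,0,0]},{"xyz":[-0.001,-0.021,0],"rotation":[0,0,0]},{"xyz":[0,0,0],"rotation":[0,0,0]},{"xyz":[0,0,0],"rotation":[0,0,0]},{"xyz":[0,0,0],"rotation":[0,0,0]}]'
python3 - <<'E'
from plant import *
from h import *
d=snapshot("side");t=snapshot("top");s=get_state();r=s["tool_rot"];print(s["tool_pos"],2*np.degrees(np.arctan2(r[1],r[0]))-90,s["wrist_force"],s["grip_width"])
cv2.imwrite("pics/s20.png",cv2.resize(d["img"],(700,525)));cv2.imwrite("pics/t20.png",cv2.resize(t["img"],(700,525)))
E
```

```text
time_s: 18.9
tool_pos: [0.4813, 0.2313, 0.2142]
tool_rot: [-1.934, -2.475, 0.003]
wrist_force: [0.2, -0.2, -1.3]
grip_width: 0.0148
time_s: 19.4
tool_pos: [0.466, 0.0589, 0.2145]
tool_rot: [-2.123, -2.315, 0.002]
wrist_force: [-0.5, -0.3, -0.7]
grip_width: 0.0146
time_s: 19.9
tool_pos: [0.4509, -0.1133, 0.2145]
tool_rot: [-2.298, -2.14, 0.001]
wrist_force: [0.3, -1.3, -0.8]
grip_width: 0.0151
time_s: 20.4
tool_pos: [0.4509, -0.2857, 0.2144]
tool_rot: [-2.401, -2.023, 0.001]
wrist_force: [0.1, -0.2, -0.8]
grip_width: 0.0148
time_s: 20.9
tool_pos: [0.4519, -0.2985, 0.2155]
tool_rot: [-2.4, -2.026, -0.0]
wrist_force: [0.6, -0.0, -1.4]
grip_width: 0.015
[ 0.45201691 -0.2986796   0.21560879] -9.662227583911474 [ 0.39880521 -0.19406419 -1.91325136] 0.014940802400972354
```

View pics/s20.png

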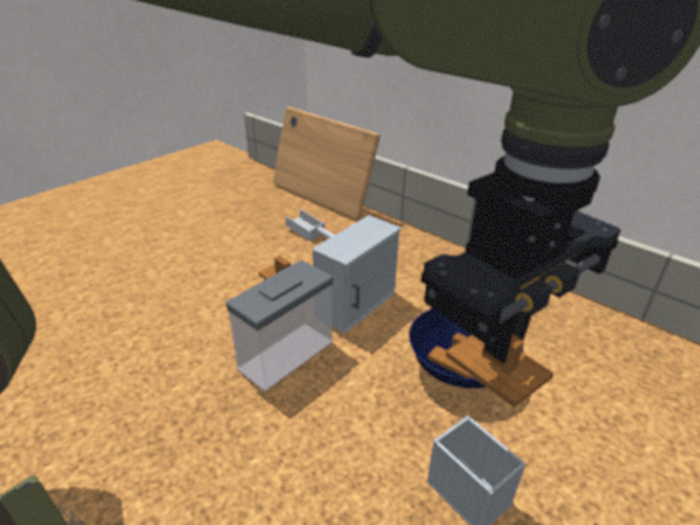

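View pics/t20.png

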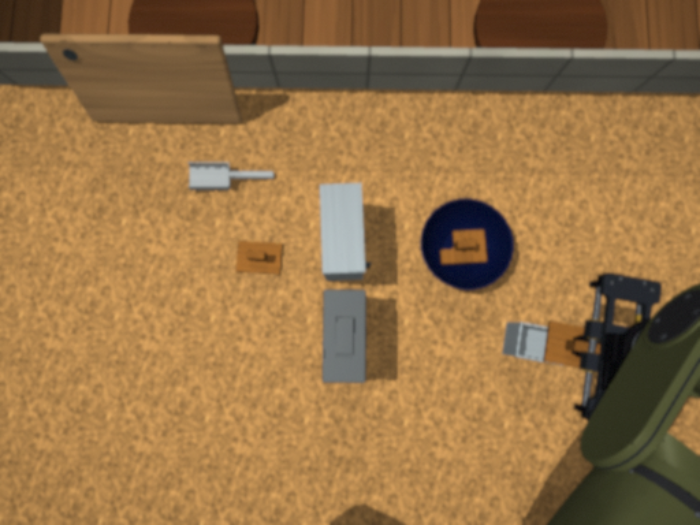

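The lid is held over the caddy and nothing else moved. I'll descend partway, to an underside of about 0.12, and measure the lid against the caddy.

```bash
python3 -m crank '[{"xyz":[0,-0.003,-0.03],"rotation":[0,0,0]},{"xyz":[0,0,-0.07],"rotation":[0,0,0]},{"xyz":[0,0,-0.08],"rotation":[0,0,0]},{"xyz":[0,0,-0.07],"rotation":[0,0,0]},{"xyz":[0,0,-0.03],"rotation":[0,0,0]}]'
python3 -m crank '[{"xyz":[0,0,-0.02],"rotation":[0,0,0]},{"xyz":[0,0,0],"rotation":[0,0,0]},{"xyz":[0,0,0],"rotation":[0,0,0]},{"xyz":[0,0,0],"rotation":[0,0,0]},{"xyz":[0,0,0],"rotation":[0,0,0]}]'
python3 - <<'E'
from plant import *
from h import *
d=snapshot("side");t=snapshot("top");s=get_state();r=s["tool_rot"];print(s["tool_pos"],2*np.degrees(np.arctan2(r[1],r[0]))-90,s["wrist_force"],s["grip_width"])
np.savez("side3.npz",**d);np.savez("top3.npz",**t)
cv2.imwrite("pics/s21.png",up(d["img"][240:384,290:410],5));cv2.imwrite("pics/t21.png",up(t["img"][210:290,350:450],6))
E
```

```text
time_s: 21.5
tool_pos: [0.4505, -0.2991, 0.1283]
tool_rot: [-2.398, -2.022, 0.001]
wrist_force: [-0.7, 0.4, -1.9]
grip_width: 0.0151
time_s: 22.0
tool_pos: [0.4523, -0.3008, 0.1265]
tool_rot: [2.401, 2.024, 0.001]
wrist_force: [-0.9, 0.3, -0.5]
grip_width: 0.0147
[ 0.45211998 -0.30064473  0.12610115] -9.73554025130818 [-0.16647792 -0.35028354 -0.9019391 ] 0.014852757405220388
```

View pics/s21.png

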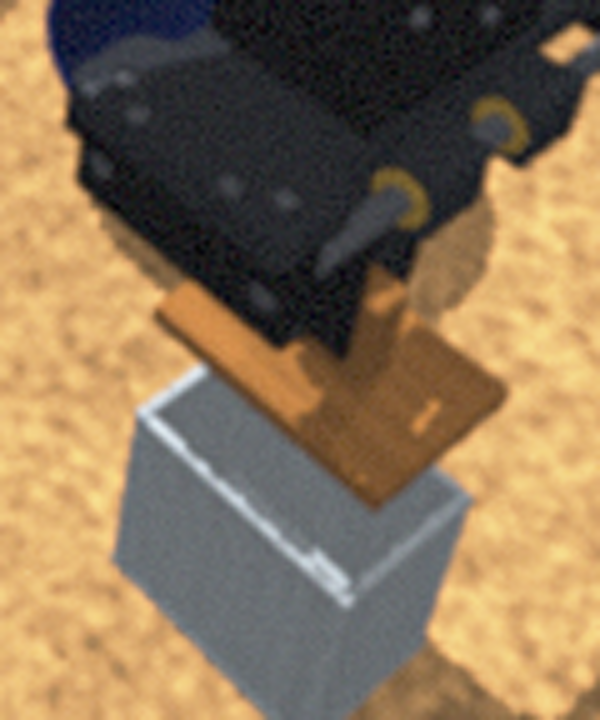

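View pics/t21.png

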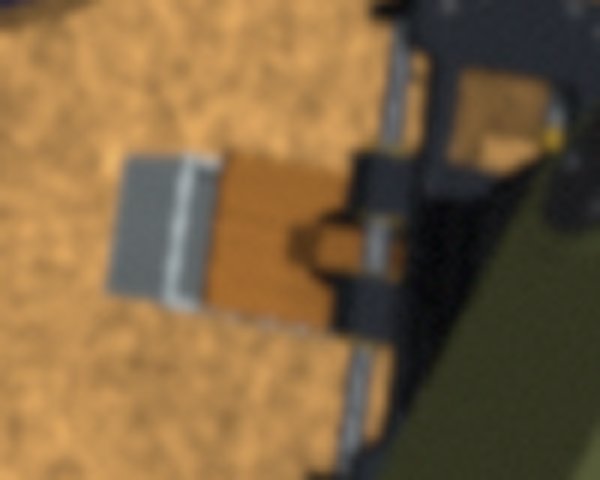

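```bash
cat >> h.py <<'E'
def tri(d,a,s,b):
    A=[]
    for D,uv in((d,a),(s,b)):
        T=D["world_from_camera"];r=T[:3,:3]@np.linalg.inv(D["K"])@[*uv,1];r/=np.linalg.norm(r);P=np.eye(3)-np.outer(r,r);A.append((P,P@T[:3,3]))
    p=np.linalg.solve(A[0][0]+A[1][0],A[0][1]+A[1][1]);return p.round(4),(proj(d,p)-a).round(1),(proj(s,p)-b).round(1)
def orange(D,box,f=6):
    x0,x1,y0,y1=box;a=up(cv2.GaussianBlur(D["img"],(3,3),0)[y0:y1,x0:x1],f);h=cv2.cvtColor(a,cv2.COLOR_BGR2HSV)
    m=((h[...,1]>163)&(h[...,2]>70)&(h[...,0]<25)).astype(np.uint8)*255
    m=cv2.morphologyEx(m,cv2.MORPH_OPEN,np.ones((7,7)));return a,m
E
python3 - <<'E'
from h import *
s=dict(np.load("side3.npz"));t=dict(np.load("top3.npz"))
for n,D,b in(("s",s,(310,400,280,350)),("t",t,(370,425,225,275))):
    a,m=orange(D,b);c=max(contours(m,500),key=cv2.contourArea)
    v=a.copy();cv2.drawContours(v,[c],-1,(0,255,0),1)
    p=cv2.approxPolyDP(c,8,True)[:,0]
    for q in p:cv2.circle(v,tuple(int(x) for x in q),3,(255,0,0),-1)
    print(n,[(q.tolist(),(unup(q.astype(float),6)+[b[0],b[2]]).round(1).tolist()) for q in p]);cv2.imwrite(f"pics/o_{n}.png",v)
E
```

```text
Traceback (most recent call last):
ValueError: max() iterable argument is empty
```

```bash
python3 - <<'E'
from h import *
s=dict(np.load("side3.npz"));t=dict(np.load("top3.npz"))
for D,P in((s,[(290+200/5,240+320/5),(290+420/5,240+400/5),(290+330/5,240+440/5),(290+520/5,240+300/5)]),(t,[(350+270/6,210+250/6),(390,280)])):
    h=cv2.cvtColor(D["img"],cv2.COLOR_BGR2HSV)
    for p in P:print(p,h[int(p[1])-1:int(p[1])+2,int(p[0])-1:int(p[0])+2].reshape(-1,3).mean(0))
E
```

```text
(330.0, 304.0) [ 14.55555556 162.55555556 212.22222222]
(374.0, 320.0) [ 14.44444444 152.66666667 134.66666667]
(356.0, 328.0) [ 14.44444444 153.33333333 119.77777778]
(394.0, 300.0) [ 17.         127.77777778 224.11111111]
(395.0, 251.66666666666666) [ 15.11111111 180.22222222 156.22222222]
(390, 280) [ 16.77777778 143.55555556 179.77777778]
```

```bash
sed -i 's/def orange(D,box,f=6):/def orange(D,box,f=6,S=163):/; s/h\[...,1\]>163)&(h\[...,2\]>70)/h[...,1]>S)\&(h[...,2]>70)/' h.py; cat > me.py <<'E'
from h import *
import sys
s=dict(np.load(f"side{sys.argv[1]}.npz"));t=dict(np.load(f"top{sys.argv[1]}.npz"))
for n,D,b,S in(("s",s,(310,400,280,350),120),("t",t,(370,425,225,275),155)):
    a,m=orange(D,b,S=S);h=cv2.cvtColor(a,cv2.COLOR_BGR2HSV)
    if n=="s": m=((h[...,1]>110)&((h[...,1]>141)|(h[...,2]<130))).astype(np.uint8)*255
    c=max(contours(m,500),key=cv2.contourArea)
    v=a.copy();cv2.drawContours(v,[c],-1,(0,255,0),1)
    p=cv2.approxPolyDP(c,8,True)[:,0]
    for q in p:cv2.circle(v,tuple(int(x) for x in q),3,(255,0,0),-1)
    print(n,[(q.tolist(),(unup(q.astype(float),6)+[b[0],b[2]]).round(1).tolist()) for q in p]);cv2.imwrite(f"pics/o{sys.argv[1]}_{n}.png",v)
E
python3 me.py 3
```

```text
s [([481, 239], [389.8, 319.4]), ([482, 224], [389.9, 316.9]), ([366, 122], [370.6, 299.9]), ([364, 102], [370.2, 296.6]), ([390, 55], [374.6, 288.8]), ([457, 0], [385.8, 279.6]), ([381, 58], [373.1, 289.2]), ([369, 92], [371.1, 294.9]), ([321, 83], [363.1, 293.4]), ([289, 189], [357.8, 311.1]), ([250, 162], [351.2, 306.6]), ([207, 171], [344.1, 308.1]), ([0, 8], [309.6, 280.9]), ([58, 86], [319.2, 293.9]), ([101, 96], [326.4, 295.6]), ([70, 124], [321.2, 300.2]), ([70, 145], [321.2, 303.8]), ([322, 363], [363.2, 340.1]), ([355, 349], [368.8, 337.8])]
t [([114, 62], [388.6, 234.9]), ([91, 208], [384.8, 259.2]), ([205, 231], [403.8, 263.1]), ([211, 202], [404.8, 258.2]), ([200, 184], [402.9, 255.2]), ([235, 168], [408.8, 252.6]), ([235, 140], [408.8, 247.9]), ([210, 130], [404.6, 246.2]), ([223, 116], [406.8, 243.9]), ([224, 82], [406.9, 238.2])]
```

View pics/o3_s.png

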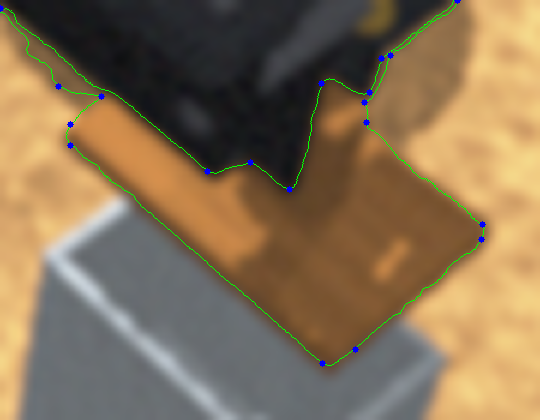

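View pics/o3_t.png

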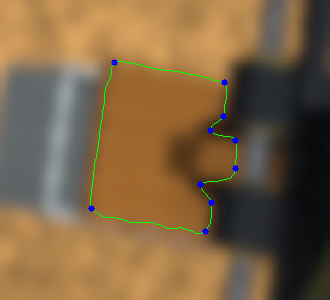

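```bash
cat > me2.py <<'E'
from h import *
import sys
n=sys.argv[1];s=dict(np.load(f"side{n}.npz"));t=dict(np.load(f"top{n}.npz"))
exec(open("boxes.py").read()) if False else None
def cont(D,b,side):
    a,m=orange(D,b,S=155);h=cv2.cvtColor(a,cv2.COLOR_BGR2HSV)
    if side: m=((h[...,1]>110)&((h[...,1]>141)|(h[...,2]<130))).astype(np.uint8)*255
    c=max(contours(m,500),key=cv2.contourArea)[:,0].astype(float);return c
def line(c,b,p,q,w=5):
    p,q=np.float64(p),np.float64(q);d=(q-p)/np.linalg.norm(q-p);L=np.linalg.norm(q-p)
    r=c-p;k=(r@d>.1*L)&(r@d<.9*L)&(abs(r@[-d[1],d[0]])<w);P=unup(c[k],6)+[b[0],b[2]]
    vx,vy,x,y=cv2.fitLine(np.float32(P),cv2.DIST_HUBER,0,.01,.01).ravel();l=np.linalg.norm(np.ptp(P,0))/2;o=P.mean(0)
    o=np.array([x,y]);return np.array([o-l*np.array([vx,vy]),o+l*np.array([vx,vy])])
bs,bt=(310,400,280,350),(370,425,225,275)
cs,ct=cont(s,bs,1),cont(t,bt,0)
E={k:line(cs,bs,*v) for k,v in dict(S_long=((70,147),(322,365)),S_short=((340,362),(481,239)),S_far=((370,125),(482,224))).items()}
E.update({k:line(ct,bt,*v) for k,v in dict(T_far=((114,62),(224,82)),T_near=((91,208),(205,231)),T_end=((114,62),(91,208))).items()})
th=np.radians(80.2);u=np.array([np.cos(th),np.sin(th)]);v=np.array([u[1],-u[0]]);C=np.array([.4518,-.2997])
def W(k,z):
    w=ray(s if k[0]=="S" else t,E[k],z);m=(w.mean(0)-C);d=w[1]-w[0];return m@u*1000,m@v*1000,np.degrees(np.arctan2(d[1],d[0]))%180
for zu in(.115,.118,.121,.124,.127):
    print(zu,"v: S_far %.1f T_far %.1f (+30) S_long %.1f T_near %.1f (-30) | u: T_end %.1f (+42) S_short %.1f (-42)"%(W("S_far",zu+.008)[1],W("T_far",zu+.008)[1],W("S_long",zu)[1],W("T_near",zu+.008)[1],W("T_end",zu+.008)[0],W("S_short",zu)[0]))
print({k:round(W(k,.121)[2],1) for k in E})
E
python3 me2.py 3
```

```text
0.115 v: S_far 34.6 T_far 31.8 (+30) S_long -22.3 T_near -25.3 (-30) | u: T_end 38.6 (+42) S_short -37.7 (-42)
0.118 v: S_far 32.1 T_far 31.6 (+30) S_long -24.4 T_near -25.3 (-30) | u: T_end 39.6 (+42) S_short -38.7 (-42)
0.121 v: S_far 29.6 T_far 31.4 (+30) S_long -26.5 T_near -25.3 (-30) | u: T_end 40.6 (+42) S_short -39.6 (-42)
0.124 v: S_far 27.1 T_far 31.2 (+30) S_long -28.6 T_near -25.4 (-30) | u: T_end 41.7 (+42) S_short -40.6 (-42)
0.127 v: S_far 24.5 T_far 30.9 (+30) S_long -30.7 T_near -25.4 (-30) | u: T_end 42.7 (+42) S_short -41.6 (-42)
{'S_long': np.float64(80.3), 'S_short': np.float64(170.6), 'S_far': np.float64(77.8), 'T_far': np.float64(80.5), 'T_near': np.float64(81.6), 'T_end': np.float64(170.0)}
```

```bash
cat > me3.py <<'E'
from h import *
import sys
from scipy.ndimage import map_coordinates,gaussian_filter1d
th=np.radians(80.2);u=np.array([np.cos(th),np.sin(th)]);v=np.array([u[1],-u[0]]);C=np.array([.4518,-.2997])
def edge(D,P,Q,w=4,trim=.12,ch=None):
    """refine straight image edge between pixels P,Q: strongest colour gradient along normals, robust line"""
    P,Q=np.float64(P),np.float64(Q);d=(Q-P)/np.linalg.norm(Q-P);nn=np.array([-d[1],d[0]])
    k=np.linspace(trim,1-trim,60);o=np.arange(-w,w+.01,.1);X=P+(Q-P)*k[:,None]
    G=0
    for c in range(3):
        im=cv2.GaussianBlur(D["img"][...,c].astype(float),(0,0),.6)
        S=X[:,None]+nn*o[:,None];pr=map_coordinates(im,[S[...,1],S[...,0]],order=1)
        pr=gaussian_filter1d(pr,5,axis=0);G=G+gaussian_filter1d(pr,4,axis=1,order=1)**2
    b=o[G.argmax(1)];Y=X+nn*b[:,None];ok=abs(b-np.median(b))<1.2
    vx,vy,x,y=cv2.fitLine(np.float32(Y[ok]),cv2.DIST_HUBER,0,.01,.01).ravel();r=(Y[ok]-[x,y])@[-vy,vx]
    if np.dot([vx,vy],d)<0:vx,vy=-vx,-vy
    L=np.linalg.norm(Q-P)*.38;return np.array([[x-L*vx,y-L*vy],[x+L*vx,y+L*vy]]),r.std(),ok.mean()
def uv(D,E,z):
    w=ray(D,E,z);m=w.mean(0)-C;dd=w[1]-w[0];return m@u*1000,m@v*1000,np.degrees(np.arctan2(dd[1],dd[0]))%180
def corner(i,j,z,c=C,a=80.2,L=.042,H=.030):
    a=np.radians(a);U=np.array([np.cos(a),np.sin(a)]);V=np.array([U[1],-U[0]]);return [*(c+i*L*U+j*H*V),z]
E
cat > me4.py <<'E'
from me3 import *
n=sys.argv[1];zu=float(sys.argv[2]);s=dict(np.load(f"side{n}.npz"));t=dict(np.load(f"top{n}.npz"))
def seg(D,a,b,f0=0,f1=1):
    p,q=proj(D,[corner(*a),corner(*b)]);return p+(q-p)*f0,p+(q-p)*f1
zt=zu+.008
J=dict(S_long=(s,(1,-1,zu),(-1,-1,zu),0.05,1,zu),S_short=(s,(-1,-1,zu),(-1,1,zu),0,1,zu),S_far=(s,(-1,1,zt),(1,1,zt),0.02,.38,zt),
 T_end=(t,(1,1,zt),(1,-1,zt),0,1,zt),T_far=(t,(1,1,zt),(-1,1,zt),0,.5,zt),T_near=(t,(1,-1,zt),(-1,-1,zt),0,.5,zt))
vis={"s":up(s["img"][270:360,300:410],6),"t":up(t["img"][220:285,365:430],6)}
R={}
for k,(D,a,b,f0,f1,z) in J.items():
    P,Q=seg(D,a,b,f0,f1);E,sd,ok=edge(D,P,Q);R[k]=(D,E)
    print(k,"sd %.2f ok %.2f  u %.1f v %.1f ang %.1f"%(sd,ok,*uv(D,E,z)))
    o=[300,270] if k[0]=="S" else [365,220];im=vis[k[0].lower()]
    for L,c in((np.array([P,Q]),(255,0,0)),(E,(0,255,0))):
        q=((L-o+.5)*6-.5).round().astype(int);cv2.line(im,tuple(map(int,q[0])),tuple(map(int,q[1])),c,1)
for k in vis:cv2.imwrite(f"pics/e{n}_{k}.png",vis[k])
f=lambda k,z,i:uv(*R[k],z)[i]
for z in np.arange(zu-.006,zu+.0061,.002):
    print("zu %.3f far S-T %.1f  near S-T %.1f | width S %.1f T %.1f  cv S %.1f T %.1f | len %.1f cu %.1f"%(z,f("S_far",z+.008,1)-f("T_far",z+.008,1),f("S_long",z,1)-f("T_near",z+.008,1),f("S_far",z+.008,1)-f("S_long",z,1),f("T_far",z+.008,1)-f("T_near",z+.008,1),(f("S_far",z+.008,1)+f("S_long",z,1))/2,(f("T_far",z+.008,1)+f("T_near",z+.008,1))/2,f("T_end",z+.008,0)-f("S_short",z,0),(f("T_end",z+.008,0)+f("S_short",z,0))/2))
E
python3 me4.py 3 .121
```

```text
S_long sd 0.03 ok 0.67  u -1.0 v -28.1 ang 80.4
S_short sd 0.03 ok 1.00  u -40.9 v -5.0 ang 170.3
S_far sd 0.07 ok 1.00  u -26.5 v 30.2 ang 82.4
T_end sd 0.05 ok 1.00  u 42.4 v 1.9 ang 170.6
T_far sd 0.10 ok 1.00  u 23.1 v 32.1 ang 77.2
T_near sd 0.08 ok 0.80  u 18.8 v -26.9 ang 80.7
zu 0.115 far S-T 2.7  near S-T 2.9 | width S 59.2 T 59.4  cv S 5.7 T 2.9 | len 79.3 cu 0.7
zu 0.117 far S-T 1.2  near S-T 1.5 | width S 58.9 T 59.3  cv S 4.1 T 2.8 | len 80.7 cu 0.7
zu 0.119 far S-T -0.3  near S-T 0.1 | width S 58.7 T 59.1  cv S 2.6 T 2.7 | len 82.0 cu 0.7
zu 0.121 far S-T -1.9  near S-T -1.3 | width S 58.4 T 59.0  cv S 1.1 T 2.6 | len 83.3 cu 0.7
zu 0.123 far S-T -3.4  near S-T -2.6 | width S 58.1 T 58.8  cv S -0.5 T 2.5 | len 84.7 cu 0.7
zu 0.125 far S-T -4.9  near S-T -4.0 | width S 57.8 T 58.7  cv S -2.0 T 2.5 | len 86.0 cu 0.7
zu 0.127 far S-T -6.5  near S-T -5.4 | width S 57.5 T 58.6  cv S -3.6 T 2.4 | len 87.4 cu 0.8
```

```bash
cat > me5.py <<'E'
from me3 import *
s=dict(np.load("side0.npz"));t=dict(np.load("top0.npz"));z=.08
for n,D in(("S",s),("T",t)):
    for k,a,b in(("v-",(1,-1),(-1,-1)),("v+",(-1,1),(1,1)),("u+",(1,1),(1,-1)),("u-",(-1,-1),(-1,1))):
        P,Q=proj(D,[corner(*a,z),corner(*b,z)]);E,sd,ok=edge(D,P,Q,w=2);print(n,k,"sd %.2f ok %.2f u %.1f v %.1f ang %.1f"%(sd,ok,*uv(D,E,z)))
E
python3 me5.py
```

```text
S v- sd 0.04 ok 1.00 u -3.6 v -31.0 ang 80.5
S v+ sd 0.06 ok 1.00 u -0.9 v 30.2 ang 79.6
S u+ sd 0.06 ok 1.00 u 42.6 v -0.2 ang 170.4
S u- sd 0.04 ok 1.00 u -42.1 v 5.8 ang 170.2
T v- sd 0.06 ok 0.97 u 0.3 v -30.7 ang 79.6
T v+ sd 0.04 ok 0.82 u 5.2 v 27.1 ang 80.3
T u+ sd 0.05 ok 1.00 u 42.3 v 6.5 ang 170.3
T u- sd 0.05 ok 1.00 u -43.7 v 12.4 ang 170.1
```

View pics/e3_s.png

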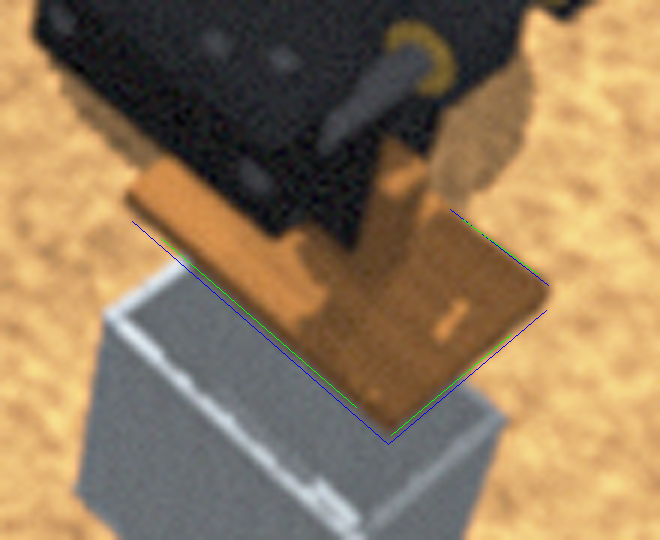

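View pics/e3_t.png

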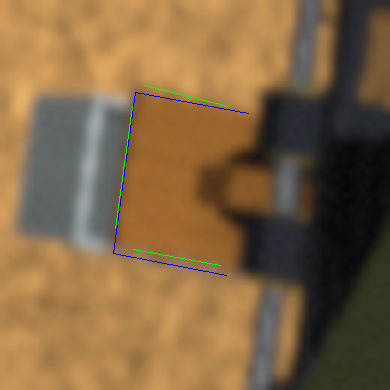

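Both views agree that the underside is at about 0.119 to 0.121 and that the lid sits about 2.3 mm too far in +x (its short direction). The angle is within about 0.5°. I'll correct x, lower 15 mm and re-measure.

```bash
python3 -m crank '[{"xyz":[-0.004,0,-0.01],"rotation":[0,0,0]},{"xyz":[-0.004,0,-0.02],"rotation":[0,0,0]},{"xyz":[0,0,-0.02],"rotation":[0,0,0]},{"xyz":[0,0,0],"rotation":[0,0,0]},{"xyz":[0,0,0],"rotation":[0,0,0]}]'
python3 -m crank '[{"xyz":[0,0,0],"rotation":[0,0,0]},{"xyz":[0,0,0],"rotation":[0,0,0]},{"xyz":[0,0,0],"rotation":[0,0,0]}]'
python3 - <<'E'
from plant import *
from h import *
d=snapshot("side");t=snapshot("top");s=get_state();r=s["tool_rot"];print(s["tool_pos"],2*np.degrees(np.arctan2(r[1],r[0]))-90,s["wrist_force"],s["grip_width"])
np.savez("side4.npz",**d);np.savez("top4.npz",**t)
E
python3 me4.py 4 .105
```

```text
time_s: 22.6
tool_pos: [0.4492, -0.3002, 0.1099]
tool_rot: [-2.401, -2.024, 0.0]
wrist_force: [-0.5, -0.1, -1.6]
grip_width: 0.0146
time_s: 22.9
tool_pos: [0.4496, -0.3005, 0.1107]
tool_rot: [2.402, 2.025, 0.0]
wrist_force: [-0.1, -0.4, -0.8]
grip_width: 0.0149
[ 0.44953293 -0.30046773  0.11062514] -9.732683944887782 [ 0.01477612 -0.11149679 -1.21436308] 0.01509363761560971
S_long sd 0.00 ok 0.57  u 9.9 v -26.4 ang 80.0
S_short sd 0.04 ok 1.00  u -41.1 v -0.2 ang 170.2
S_far sd 0.10 ok 1.00  u -27.3 v 27.6 ang 80.7
T_end sd 0.05 ok 1.00  u 46.2 v -6.3 ang 170.2
T_far sd 0.21 ok 1.00  u 16.8 v 28.6 ang 76.5
T_near sd 0.30 ok 1.00  u 23.1 v -31.7 ang 83.9
zu 0.099 far S-T 3.3  near S-T 9.4 | width S 54.8 T 60.8  cv S 5.0 T -1.3 | len 83.4 cu 2.5
zu 0.101 far S-T 1.9  near S-T 8.0 | width S 54.5 T 60.6  cv S 3.5 T -1.4 | len 84.7 cu 2.6
zu 0.103 far S-T 0.4  near S-T 6.7 | width S 54.2 T 60.5  cv S 2.0 T -1.5 | len 86.0 cu 2.6
zu 0.105 far S-T -1.1  near S-T 5.3 | width S 54.0 T 60.4  cv S 0.6 T -1.6 | len 87.3 cu 2.6
zu 0.107 far S-T -2.5  near S-T 4.0 | width S 53.7 T 60.2  cv S -0.9 T -1.6 | len 88.6 cu 2.6
zu 0.109 far S-T -4.0  near S-T 2.6 | width S 53.5 T 60.1  cv S -2.4 T -1.7 | len 89.9 cu 2.6
zu 0.111 far S-T -5.5  near S-T 1.3 | width S 53.2 T 59.9  cv S -3.9 T -1.8 | len 91.2 cu 2.6
```

View pics/e4_s.png

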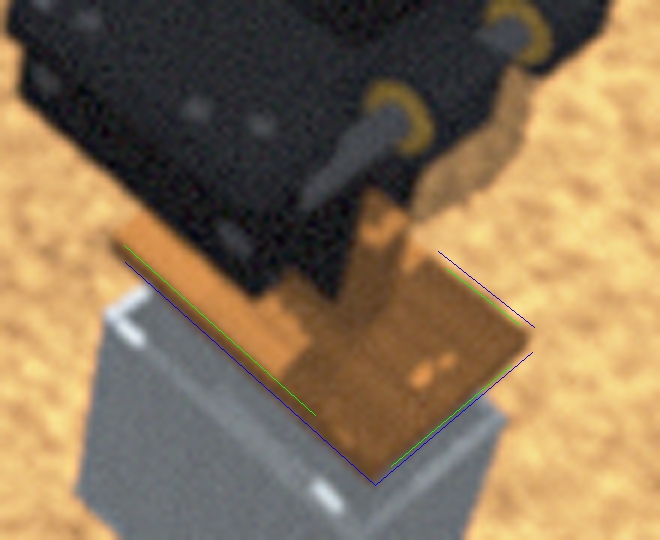

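View pics/e4_t.png

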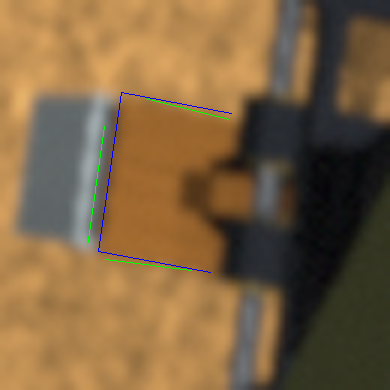

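Some edges snapped to the wrong feature: the top-face edge for S_long and the caddy rim for T_end. I'll redo this on a chroma signal that separates wood from steel, with the sign fixed.

```bash
cat > me6.py <<'E'
import me3
from me3 import *
def edge2(D,P,Q,inside,w=3,trim=.1):
    P,Q=np.float64(P),np.float64(Q);d=(Q-P)/np.linalg.norm(Q-P);nn=np.array([-d[1],d[0]])
    if (np.float64(inside)-P)@nn>0:nn=-nn   # nn outward
    k=np.linspace(trim,1-trim,60);o=np.arange(-w,w+.01,.1);X=P+(Q-P)*k[:,None]
    im=cv2.GaussianBlur(D["img"].astype(np.float64),(0,0),.6);im=(im[...,2]-im[...,0])/(im.sum(2)+10)
    S=X[:,None]+nn*o[:,None];pr=map_coordinates(im,[S[...,1],S[...,0]],order=1);pr=gaussian_filter1d(pr,5,axis=0)
    G=-gaussian_filter1d(pr,4,axis=1,order=1);b=o[G.argmax(1)];Y=X+nn*b[:,None];ok=abs(b-np.median(b))<1
    vx,vy,x,y=cv2.fitLine(np.float32(Y[ok]),cv2.DIST_HUBER,0,.01,.01).ravel();r=(Y[ok]-[x,y])@[-vy,vx]
    if np.dot([vx,vy],d)<0:vx,vy=-vx,-vy
    L=np.linalg.norm(Q-P)*.38;return np.array([[x-L*vx,y-L*vy],[x+L*vx,y+L*vy]]),r.std(),ok.mean()
def edge3(D,P,Q,inside,w=3,trim=.1): return edge2(D,P,Q,inside,w,trim)
E
sed -e 's/from me3 import/from me6 import/' -e 's/E,sd,ok=edge(D,P,Q)/E,sd,ok=edge2(D,P,Q,proj(D,corner(0,0,z))[0])/' -e 's#pics/e{n}#pics/f{n}#' me4.py > me7.py
python3 me7.py 3 .120; python3 me7.py 4 .105
```

```text
S_long sd 0.07 ok 1.00  u -15.1 v -26.6 ang 79.9
S_short sd 0.08 ok 1.00  u -39.6 v 1.8 ang 171.7
S_far sd 0.24 ok 0.92  u -26.6 v 30.3 ang 77.5
T_end sd 0.06 ok 1.00  u 42.5 v 1.2 ang 169.9
T_far sd 0.07 ok 1.00  u 16.5 v 30.5 ang 80.2
T_near sd 0.05 ok 1.00  u 11.6 v -26.3 ang 80.2
zu 0.114 far S-T 4.4  near S-T 3.9 | width S 57.7 T 57.1  cv S 6.5 T 2.3 | len 78.1 cu 1.4
zu 0.116 far S-T 2.9  near S-T 2.5 | width S 57.4 T 57.0  cv S 5.0 T 2.3 | len 79.4 cu 1.4
zu 0.118 far S-T 1.4  near S-T 1.1 | width S 57.2 T 56.9  cv S 3.4 T 2.2 | len 80.8 cu 1.5
zu 0.120 far S-T -0.2  near S-T -0.3 | width S 56.9 T 56.7  cv S 1.9 T 2.1 | len 82.1 cu 1.5
zu 0.122 far S-T -1.7  near S-T -1.7 | width S 56.6 T 56.6  cv S 0.3 T 2.0 | len 83.5 cu 1.5
zu 0.124 far S-T -3.2  near S-T -3.0 | width S 56.3 T 56.5  cv S -1.2 T 1.9 | len 84.8 cu 1.5
zu 0.126 far S-T -4.7  near S-T -4.4 | width S 56.0 T 56.3  cv S -2.7 T 1.9 | len 86.2 cu 1.5
S_long sd 0.05 ok 1.00  u -7.7 v -29.9 ang 79.8
S_short sd 0.11 ok 1.00  u -40.4 v -3.1 ang 171.0
S_far sd 0.33 ok 1.00  u -25.9 v 27.3 ang 86.2
T_end sd 0.04 ok 1.00  u 42.4 v -6.5 ang 170.4
T_far sd 0.08 ok 1.00  u 18.6 v 27.3 ang 78.6
T_near sd 0.09 ok 1.00  u 21.4 v -30.2 ang 81.1
zu 0.099 far S-T 4.4  near S-T 4.2 | width S 58.0 T 57.9  cv S 3.1 T -1.2 | len 78.9 cu 1.0
zu 0.101 far S-T 3.0  near S-T 2.9 | width S 57.8 T 57.7  cv S 1.7 T -1.3 | len 80.2 cu 1.0
zu 0.103 far S-T 1.5  near S-T 1.6 | width S 57.5 T 57.6  cv S 0.2 T -1.4 | len 81.5 cu 1.0
zu 0.105 far S-T 0.0  near S-T 0.3 | width S 57.2 T 57.5  cv S -1.3 T -1.4 | len 82.8 cu 1.0
zu 0.107 far S-T -1.5  near S-T -1.1 | width S 56.9 T 57.3  cv S -2.8 T -1.5 | len 84.1 cu 1.0
zu 0.109 far S-T -2.9  near S-T -2.4 | width S 56.7 T 57.2  cv S -4.2 T -1.6 | len 85.4 cu 1.1
zu 0.111 far S-T -4.4  near S-T -3.7 | width S 56.4 T 57.1  cv S -5.7 T -1.6 | len 86.7 cu 1.1
```

View pics/f4_s.png

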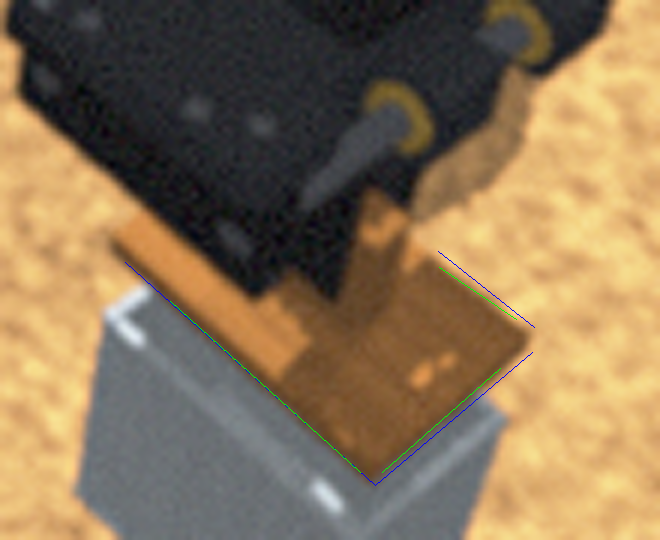

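View pics/f4_t.png

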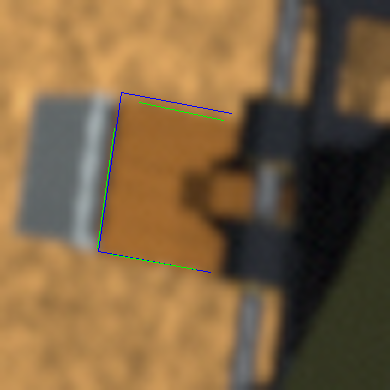

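The two views now agree: underside at 0.105, yaw within about 0.3°, and offsets under 1 mm in each direction. Final small correction and 10 mm down.

```bash
python3 -m crank '[{"xyz":[0.001,-0.0025,-0.01],"rotation":[0,0,0]},{"xyz":[0,0,-0.013],"rotation":[0,0,0]},{"xyz":[0,0,-0.01],"rotation":[0,0,0]},{"xyz":[0,0,0],"rotation":[0,0,0]},{"xyz":[0,0,0],"rotation":[0,0,0]}]'
python3 -m crank '[{"xyz":[0,0,0],"rotation":[0,0,0]},{"xyz":[0,0,0],"rotation":[0,0,0]},{"xyz":[0,0,0],"rotation":[0,0,0]},{"xyz":[0,0,0],"rotation":[0,0,0]},{"xyz":[0,0,0],"rotation":[0,0,0]}]'
python3 - <<'E'
from plant import *
from h import *
d=snapshot("side");t=snapshot("top");s=get_state();r=s["tool_rot"];print(s["tool_pos"],r,2*np.degrees(np.arctan2(r[1],r[0]))-90,s["wrist_force"],s["grip_width"],abs(s["qvel"]).max())
np.savez("side5.npz",**d);np.savez("top5.npz",**t);cv2.imwrite("pics/s22.png",cv2.resize(d["img"],(768,576)));cv2.imwrite("pics/t22.png",cv2.resize(t["img"],(768,576)))
E
python3 me7.py 5 .095; sed -i 's/side0/side5/;s/top0/top5/' me5.py; python3 me5.py
```

```text
time_s: 23.5
tool_pos: [0.4496, -0.301, 0.1003]
tool_rot: [-2.402, -2.025, 0.0]
wrist_force: [-0.8, -0.7, -1.0]
grip_width: 0.015
time_s: 24.0
tool_pos: [0.4498, -0.3012, 0.1006]
tool_rot: [2.402, 2.025, 0.0]
wrist_force: [0.0, 0.6, -1.6]
grip_width: 0.0147
[ 0.44975647 -0.30114981  0.10058816] [2.40184112e+00 2.02498991e+00 4.90198931e-05] -9.731589233297072 [-0.20837623  0.55948675 -0.79789522] 0.014721586834856812 0.0018628550301490346
S_long sd 0.04 ok 1.00  u -15.6 v -29.7 ang 80.2
S_short sd 0.10 ok 1.00  u -41.0 v 1.4 ang 170.8
S_far sd 0.25 ok 1.00  u -26.7 v 27.8 ang 84.7
T_end sd 0.03 ok 1.00  u 41.3 v -13.0 ang 170.2
T_far sd 0.08 ok 1.00  u 18.6 v 27.8 ang 80.7
T_near sd 0.09 ok 1.00  u 16.5 v -29.9 ang 80.5
zu 0.089 far S-T 4.3  near S-T 4.1 | width S 58.2 T 58.1  cv S 3.4 T -0.8 | len 78.5 cu 0.1
zu 0.091 far S-T 2.8  near S-T 2.8 | width S 57.9 T 57.9  cv S 1.9 T -0.9 | len 79.8 cu 0.1
zu 0.093 far S-T 1.4  near S-T 1.5 | width S 57.7 T 57.8  cv S 0.5 T -1.0 | len 81.1 cu 0.1
zu 0.095 far S-T -0.1  near S-T 0.2 | width S 57.4 T 57.7  cv S -1.0 T -1.0 | len 82.4 cu 0.1
zu 0.097 far S-T -1.5  near S-T -1.1 | width S 57.1 T 57.5  cv S -2.4 T -1.1 | len 83.6 cu 0.2
zu 0.099 far S-T -2.9  near S-T -2.4 | width S 56.9 T 57.4  cv S -3.8 T -1.2 | len 84.9 cu 0.2
zu 0.101 far S-T -4.4  near S-T -3.7 | width S 56.6 T 57.3  cv S -5.3 T -1.2 | len 86.2 cu 0.2
S v- sd 0.09 ok 0.83 u 8.0 v -30.8 ang 80.6
S v+ sd 0.31 ok 0.57 u 7.2 v 32.5 ang 80.7
S u+ sd 0.69 ok 0.88 u 40.7 v -0.9 ang 171.0
S u- sd 0.05 ok 0.95 u -42.3 v -3.2 ang 170.3
T v- sd 0.14 ok 1.00 u -3.6 v -31.4 ang 80.2
T v+ sd 0.26 ok 0.77 u 5.2 v 30.0 ang 78.2
T u+ sd 0.05 ok 1.00 u 42.4 v -9.2 ang 170.1
T u- sd 0.22 ok 1.00 u -39.7 v -3.4 ang 172.8
```

View pics/f5_s.png

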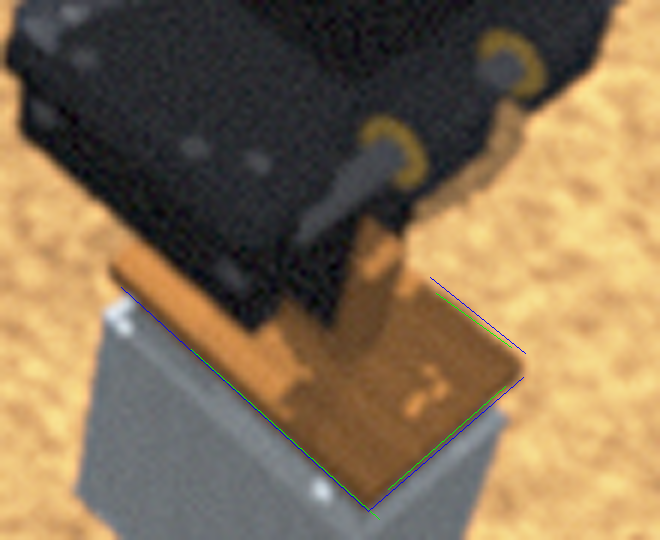

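View pics/t22.png

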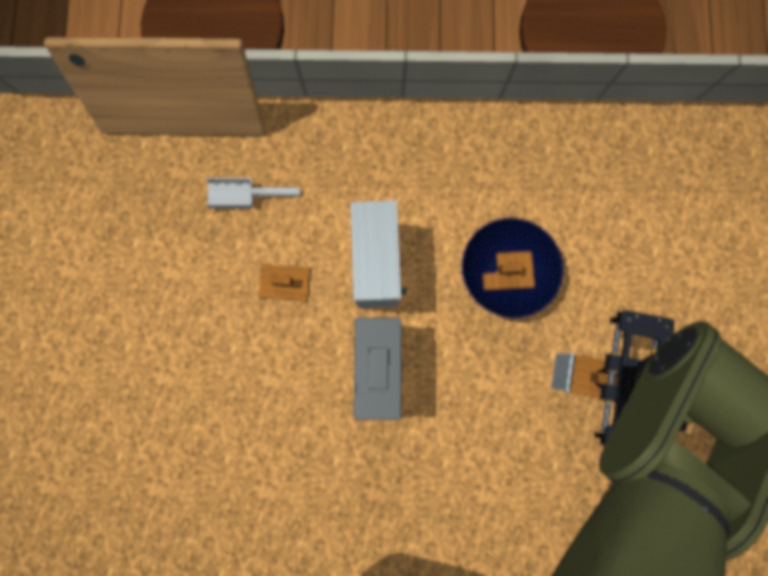

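View pics/f5_t.png

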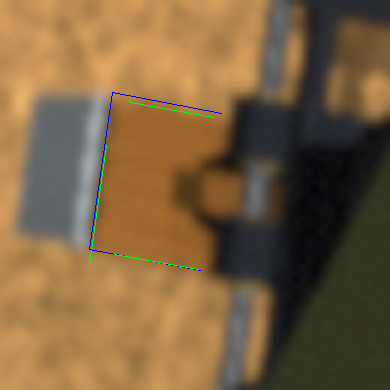

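Both views give underside 0.095 (15 mm over the rim). The lid's centre is within about 0.5 mm of the caddy's and its yaw within about 0.3°. The caddy's edges haven't moved, and the arm is still. Handing in.

```bash
python3 - <<'E'
from plant import *
print(finish_job())
E
```

```text
the job is handed in; nothing more can be done
None
```

The chipped lid is in the navy bowl and released. A whole lid is now held still over the caddy mouth, and the job was handed in at about 24 s of the 61 s allowed.

- **Chipped lid:** I lowered it until it lightly touched the bowl (about 5 N), then let go. The pictures show it lying in the bowl.
- **Whole lid:** I took the one at about (0.49, 0.37) by its handle and carried it over the row with about 65 mm to spare.
- **Last checks, both views:**
  - The underside is at 0.095 m, which is 15 mm above the rim.
  - It is centred to about 0.5 mm, with up to 1 mm of uncertainty.
  - It is square to about 0.3°, and the tool reads level.
  - The grip is firm at 15 mm.
  - The visible caddy edges are where they were at the start. The other whole lid, cereal container, steel box and door, and scoop look unmoved in the pictures.

Three things disagreed along the way:
- **Fingertip height:** The fingertips were about 15–20 mm higher than the reported tool position and stated tip length implied. A gentle downward probe with no contact confirmed it, so I set the grasp depth by the pictures.
- **Final position:** The tool reading and the cameras differ by about 2 mm sideways. I centred on the lid against the caddy in the same images.
- **Lid width:** The lid measured about 2.5 mm narrower than its real width because its far edge has weak contrast. That is where the 1 mm uncertainty comes from.

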